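# Hang the washed knife basket back on the lipped rail under the over-shelf

## Task

Hang the knife basket that stands on the table back on the hook rail under the over-shelf, in the middle of the gap between the basket and the comb that already hang there. Bring its hook up over the rail's lip and lower the basket in the gripper until the hook is fully home on the rail floor behind the lip, gently and not dropped, then let go so that it hangs straight; leave everything else where it is.

Things in the scene. Friction and masses are not known exactly. Their poses are not given: they have to be found in the camera images.
- basket: The stainless knife basket to hang (about 0.45 kg), standing on the table. Origin: centre of its underside. Axes: z up, +x out of its back, the way its hook points (to the rail when hung), y across; at the start turned at most 23 degrees from facing front to the robot. Box 60 mm deep (x), 120 wide (y), 100 tall, open top with white slotted insert. Neck and hook rise at its back.
- basket_grip (a point): Centre of the basket's neck, where to grip: 23 mm behind (+x) and 140 mm above the underside's centre; basket's axes. The neck is an upright bar 36 mm wide (y; grip across this) and 14 mm deep (x +-7 mm), flush with the box's back. From the box rim, 40 mm below this point, it rises to the strap of the hook, whose underside is 50 mm above this point.
- basket_hook (a point): Lower end of the basket's hook tip: 30 mm behind (+x), 26 mm above basket_grip; basket's axes. The hook: a strap 50 mm wide (y), 6 thick, runs back from the neck's top; a tip 4 mm thick turns down 24 mm below the strap's underside. The tip's inner face is 16 mm behind the neck's back; its lower 16 mm flares 7 mm outward as a lead-in.
- bay (a point): Middle of the free gap (about 220 mm) on the rail: mid-thickness of the lip, at its top edge, 286 mm above the table. +x square to the rail, away from the robot; y along it; z up; turned at most 9 degrees. Seated, the hook tip stands on the rail floor against the lip, the basket upright: basket_grip is then at x -21, z -46 mm from here.
- gantry: Over-shelf stand with hook rail, fixed, smooth steel. Origin on the table, 286 mm under bay; same axes. The rail is a steel channel open upward, 600 mm long: front lip 4 mm thick (x +-2), 20 mm above the channel floor; floor 28 mm wide; rear web 12 mm higher than the lip. Uprights 310 mm to each side, 75 mm behind the lip; a drip tray 22 mm high lies below.
- shelf_front (a point): Middle of the front tube (16 mm thick, this is its centre) of the three-tube shelf over the rail: 16 mm in front of the lip; the shelf's underside is 349 mm above the table and it goes 108 mm back from the lip. An upright gripper on the neck would hit it: come from the front with the tool leaned back 25 to 45 degrees. Stand's axes.
- rest_bar (a point): Middle of the round bar, 12 mm thick (this is its centre), that the hung basket's back rests on: 136 mm below the lip's top, its front face 9 mm in front of the lip's middle. Stand's axes.
- hung_basket_mid (a point): A second, identical knife basket already hanging on the rail, about 170 mm to one side of bay: this point is in its neck at the box's rim. Same axes. Not to be disturbed.
- comb_mid (a point): Bacon comb hanger (neck like the baskets', cross bar 120 mm wide at the bottom with six upturned prongs), hanging on the rail about 170 mm to the other side of bay: this point is in its neck, 90 mm below the bight. Not to be disturbed.
- spray: Blue spray bottle with white trigger head, 68 mm diameter, 204 mm tall, standing; origin at the centre of its underside.
- jar: Clear jar with black lid, 72 mm diameter, 110 mm tall; origin at the centre of its underside.
- pot: Small steel pot, 90 mm diameter, 85 mm tall; origin at the centre of its underside.
- steel: Sharpening steel lying on the table, 390 mm long along its x, black handle at -x; origin on the table under its guard.
- mallet: Aluminium meat mallet lying on the table, 310 mm long along its x, head at +x 55 mm wide and 50 mm high; origin on the table, mid-length of the handle.
- s_hook: Steel meat S-hook lying flat, 160 mm long along its x, 8 mm thick; origin on the table at its middle.
Things that resemble listed ones, but are neither listed nor needed, are in the scene too. What is shaped like the basket but orange or yellow is not meant.

How it is judged:
By the outcome, as a careful person would: the job done as asked, in the order asked, and still so for the second after the job is handed in, with the robot touching nothing.
It also fails if it takes over 45 s, if anything falls off the work surface, if the arm or the gripper's body presses on something with over 40 N, if the wrist force passes 120 N, or if a joint passes its speed limit or range.

## Robot

A 6-joint arm with a two-finger parallel gripper is mounted at the origin on the work surface. World frame = base frame: x ahead of the robot, y to its left, z up, the work surface at z = 0. Lengths are in mm, angles in rad, forces in N, time in s.
With the tool pointing down it reaches from about 350 to 975 mm from the base axis. Payload 7.1 kg.
Tool frame: the origin (TCP) lies at the very end of the fingers, on their centre line; the grasp point (between the pads) lies 19 mm behind it; z points along the fingers, y is the direction in which the jaws open and shut (so a half turn about z gives the same grasp; the last joint's range is limited). The gripper opens to 88 mm and grips with 3 to 60 N. Pads are 20 mm wide; open, the fingers measure 115 mm over their backs; the gripper's body (75 mm by 178 mm) begins 61 mm behind the grasp point.
Start: joints at [-1.129, 0.423, 1.63, -0, 1.089, -0.019], TCP at [277.93, -559.786, 222.675] pointing down, gripper open.
Joint ranges: [-3, 3], [-0.9, 2.11], [0.09, 2.58], [-1.31, 4.45], [0.11, 2.69], [-2.54, 2.54]. Speed limits (rad/s): [2.39, 2.39, 3.01, 3.14, 3.14, 3.14].

## Interface

Orientations are given as a rotation vector (axis times angle).
In Python, from workcell import monitor, vision, order, find_in, regions_of, place_of gives the robot as it stands. The module is installed in compiled form; this text tells all that it offers.
- The arm moves only by the tool carry_out, never from a script. Its argument "targets" is a list of rows, each a list of 3 entries, a list of its own where there are three numbers: the turn, a rotation vector about the world's x, y, z in degrees, then the shift along the world's x, y, z in mm, then the finger opening in mm, from 0 to 87.8. In form: [[[rx, ry, rz], [x, y, z], hand], ...]. A call has 1 to 10 rows; each row is the pose to reach, as a shift and turn from the pose commanded when the call began; what a row does not reach only later rows make up. A row lasts 1/12 s, in which the tool goes at most 41.7 mm and 7.16 degrees, less where a joint would pass 70% of its speed; a pose out of reach is approached as far as the arm can. A call with a gripper value outside its range is refused whole. The fingers move at their own pace and stop on an object; the grip force is fixed at half the most. Time passes only in rows, so rows that repeat a pose let the fingers close. It gives the time, the measured TCP pose, the force and the opening at its end, in the units of the state.
- monitor.get_obs(): the state, without advancing time (a new reading comes with each control period).
- vision.get_image(name): name is "side" or "top" or "wrist"; returns the picture (480x640x3 uint8, red, green, blue); there is no depth.
- vision.camera_model(name): a dict with "K" (3x3 intrinsics, pixels), "dist" ([k1, k2, p1, p2, k3] as OpenCV has them; the pictures are not rectified), "rvec" (rotation vector, rad) and "tvec" (3), from world to camera coordinates, as OpenCV has them. Camera axes: x right, y down, z forward; pixel columns grow to the right and rows downward; lengths in mm; the calibration is good to about 2 mm. A picture is of the moment at which its call begins: read the wrist's pose just before it. camera_model takes no time and is no camera call; for the wrist camera it gives the pose at the moment of the call.
- order.close_job(): hands the job in, once; it reports no verdict.
Trained networks look in the newest picture that a camera, given by its name, has taken for a name from the list of things; names that differ only in an ending like _2 or _b are one class to them, and where a whole thing is asked for, a point or a joint stands for the part that bears it (a point fixed in the world has none). Each returns a list of dicts, best first, with "confidence" (0 to 1); they miss things now and then, are a little off and sometimes report something else, mostly with a low value. They report only what shows in the picture. A call takes as long as a camera call. They do not tell look-alikes from the thing itself.
- find_in(query, camera): "point" ([x, y, z] in mm, in the coordinates of the camera as it stood for that picture, good to about 4 mm: the middle of the surface that is visible of it).
- regions_of(query, camera): "mask" (480x640 bool, what is visible of it).
- place_of(query, camera): "point" ([x, y, z] in mm, in the coordinates of the camera as it stood for that picture, good to about 4 mm: a listed point, or the origin of a listed thing).
The state is a dict: "t": time; "qpos": joint angles; "qvel": joint speeds; "joint_torque": joint torques, N m; "ee_pos": TCP position; "orientation": TCP orientation; "ft_force": force on the tool from outside, world axes, zero at the start; "moment": the same for the moment, N m; "width": finger opening in mm.
Only numpy, scipy, OpenCV 4.12 (cv2) and the standard library are available. Lean on these libraries where they do the work, as an engineer would, in place of code of your own. Each camera call takes 0.05 s, during which the arm holds its last target.

## Working session

There is one attempt and no reset: what is moved stays moved. The work goes in short steps, Python scripts to look and compute and a tool call to move; the robot and the scene stay as the last step left them, time stands still between calls to the robot, and variables do not carry over. Pictures are saved under pics/ and viewed, and the job is handed in when it is done.

Besides the shell and the picture viewer there is one more tool, called after "Request:" by a JSON object that holds its "op" and its "data". carry_out: Moves the arm, as the interface text tells. Its arguments: {"type":"object","properties":{"targets":{"type":"array","items":{"type":"array"}}},"required":["targets"]}

```bash
mkdir -p pics && ls
python3 - <<'E'
from workcell import monitor, vision
import cv2
print(monitor.get_obs())
for n in ["side","top","wrist"]:
    im=vision.get_image(n); cv2.imwrite(f"pics/{n}0.png",im[:,:,::-1])
    m=vision.camera_model(n); print(n,m)
E
```

```text
pics
{'t': 0.0, 'qpos': array([-1.12895451e+00,  4.23800638e-01,  1.63068706e+00, -7.94047157e-06,
        1.08857649e+00, -1.90205730e-02]), 'qvel': array([-0.00151328,  0.0004849 ,  0.00220826, -0.00023408, -0.00105448,
        0.00060026]), 'joint_torque': array([ 6.82442387e-04, -5.44624865e+01, -2.73661441e+01,  6.44655456e-02,
        2.28404120e-02, -1.13409408e-04]), 'ee_pos': array([ 277.7260754 , -559.29405072,  221.92794418]), 'orientation': array([-3.05715342e+00, -7.17208766e-01,  4.95611670e-04]), 'ft_force': array([-0.16660848, -0.4094952 , -0.09606461]), 'moment': array([ 0.04599812, -0.01606572,  0.01599459]), 'width': 87.75897767981132}
side {'K': array([[557.65377243,   0.        , 312.99034961],
       [  0.        , 557.65377243, 249.93313319],
       [  0.        ,   0.        ,   1.        ]]), 'dist': array([-0.05178451,  0.        ,  0.        ,  0.        ,  0.        ]), 'rvec': array([ 2.09347202, -0.18448689,  0.13880139]), 'tvec': array([-519.79005234,  219.65542935, 1517.88627807])}
top {'K': array([[569.81204827,   0.        , 321.1312077 ],
       [  0.        , 569.81204827, 247.43176244],
       [  0.        ,   0.        ,   1.        ]]), 'dist': array([0.02417346, 0.        , 0.        , 0.        , 0.        ]), 'rvec': array([ 2.15064167, -2.06485541,  0.22177236]), 'tvec': array([  17.45093662,  562.15116156, 1558.66934459])}
wrist {'K': array([[393.53878169,   0.        , 325.14250146],
       [  0.        , 393.53878169, 246.92354058],
       [  0.        ,   0.        ,   1.        ]]), 'dist': array([-0.0508798,  0.       ,  0.       ,  0.       ,  0.       ]), 'rvec': array([-2.46029387,  1.52351344,  0.21727073]), 'tvec': array([-625.94690359,  -34.947157  ,  390.45707438])}
```

View pics/side0.png

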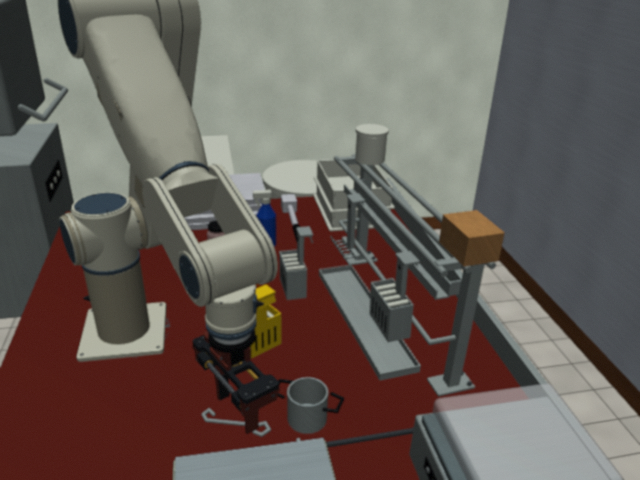

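View pics/top0.png

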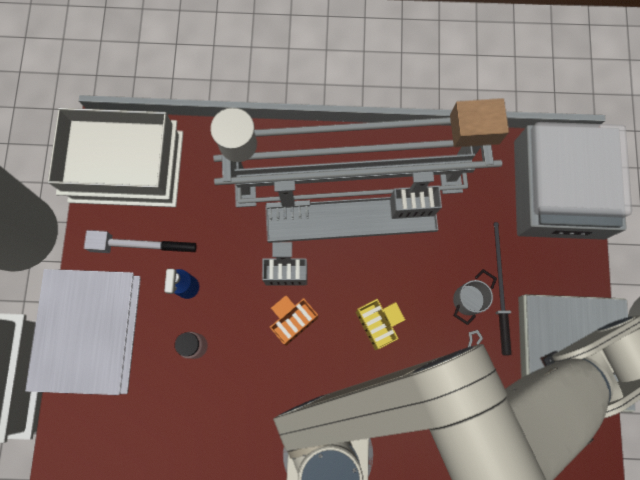

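View pics/wrist0.png

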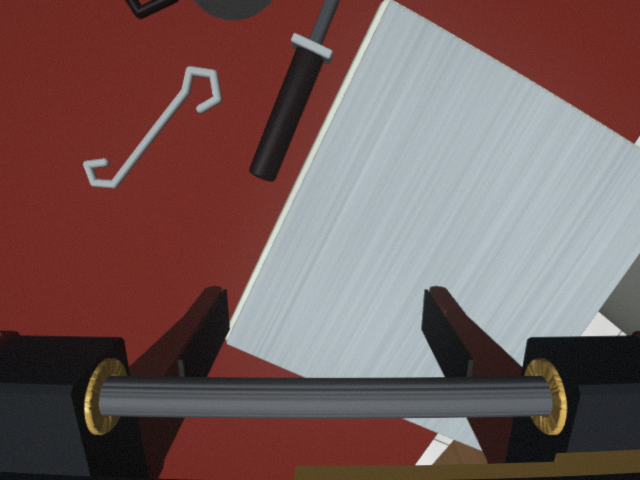

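The standing steel basket is at about (285,268) in the top picture and (293,270) in the side picture. Its look-alikes are orange at (293,320) top, yellow at (378,322) top, and the hung steel basket at (415,198) top. I'm choosing the standing steel one. Next I'll measure it with the networks.

```bash
cat > h.py <<'E'
import numpy as np, cv2
from scipy.spatial.transform import Rotation as R
from workcell import monitor, vision, find_in, regions_of, place_of
def w(p,m):
    return R.from_rotvec(m["rvec"]).as_matrix().T@(np.array(p)-m["tvec"])
def proj(P,m):
    return cv2.projectPoints(np.array(P,float).reshape(-1,3),m["rvec"],m["tvec"],m["K"],m["dist"])[0].reshape(-1,2)
E
python3 - <<'E'
from h import *
np.set_printoptions(precision=1,suppress=True)
for cam in ["top","side"]:
    im=vision.get_image(cam); m=vision.camera_model(cam)
    for q in ["basket","basket_grip","basket_hook","bay","gantry","shelf_front","rest_bar","hung_basket_mid","comb_mid","spray","jar","pot"]:
        r=place_of(q,cam)
        print(cam,q,[(w(d["point"],m),proj(w(d["point"],m),m)[0],round(d["confidence"],2)) for d in r])
im=vision.get_image("top"); cv2.imwrite("pics/crop1.png",cv2.resize(im[130:370,200:520,::-1],None,fx=2.5,fy=2.5,interpolation=3))
im=vision.get_image("side"); cv2.imwrite("pics/crop2.png",cv2.resize(im[140:380,240:500,::-1],None,fx=2.5,fy=2.5,interpolation=3))
print(monitor.get_obs()["t"])
E
```

```text
top basket [(array([487.1, 136.7,  -4.4]), array([287.1, 275.4]), 0.9), (array([ 347.5, -114.5,    2.4]), array([372.2, 326.8]), 0.55)]
top basket_grip [(array([505.8, 141.9, 141.3]), array([282.5, 259.6]), 0.93), (array([ 357.7, -143. ,  142.7]), array([388. , 319.4]), 0.8), (array([365.6, 124.4, 141.4]), array([286.2, 312.2]), 0.66)]
top basket_hook [(array([390.2, 141.5, 164.2]), array([279.6, 301.6]), 0.84), (array([542.5, 140.9, 166.5]), array([283. , 244.3]), 0.73), (array([ 379.1, -163.9,  166.4]), array([397.2, 310.6]), 0.61)]
top bay [(array([702.1, -40.2, 286. ]), array([355.7, 174.6]), 0.61)]
top gantry [(array([699.7, -41.2,  -0.9]), array([350.2, 207.6]), 0.58)]
top shelf_front [(array([679.7, -45.6, 355.5]), array([359.5, 173.8]), 0.95)]
top rest_bar [(array([697.5, -39.4, 152.7]), array([352.4, 192.6]), 0.74), (array([442.4, 426.4,   0.7]), array([186.4, 286.4]), 0.71), (array([ 698.9, -213.1,  205.2]), array([419.4, 188.6]), 0.17)]
top hung_basket_mid [(array([ 699.3, -211.4,  201.3]), array([418.5, 188.8]), 0.61)]
top comb_mid [(array([664.3, 134.4, 194.6]), array([2
[... 890 characters left out ...]
([382.4, 228.4]), 0.78)]
side gantry [(array([704.4, -37.1,  -1.5]), array([374.8, 314.5]), 0.84)]
side shelf_front [(array([683.1, -43.1, 355.4]), array([378.6, 204.1]), 0.97)]
side rest_bar [(array([700.6, -41.1, 148. ]), array([378.3, 271.7]), 0.94)]
side hung_basket_mid [(array([ 694.9, -207.2,  195.7]), array([397.1, 291.5]), 0.8), (array([702.6, -37.8,  -0.3]), array([374.3, 314.4]), 0.49)]
side comb_mid [(array([663.9, 133.8, 194.3]), array([350.7, 228.1]), 0.6)]
side spray [(array([444.8, 421.7,  -1.1]), array([266.6, 243.4]), 0.96)]
side jar [(array([ 277.1, -380.8,   -4.8]), array([234.6, 424.6]), 0.31)]
side pot [(array([ 437.8, -393.1,    1.4]), array([306. , 417.9]), 0.81)]
1.55
```

View pics/crop1.png

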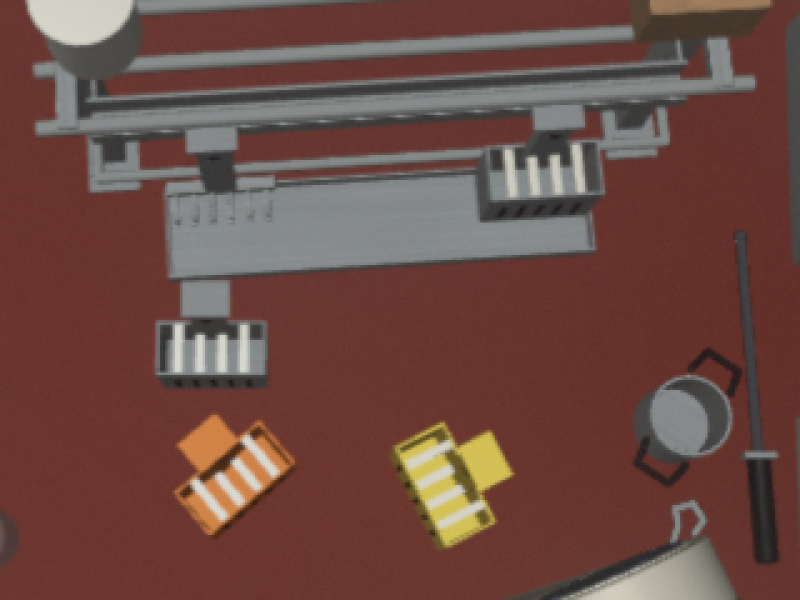

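View pics/crop2.png

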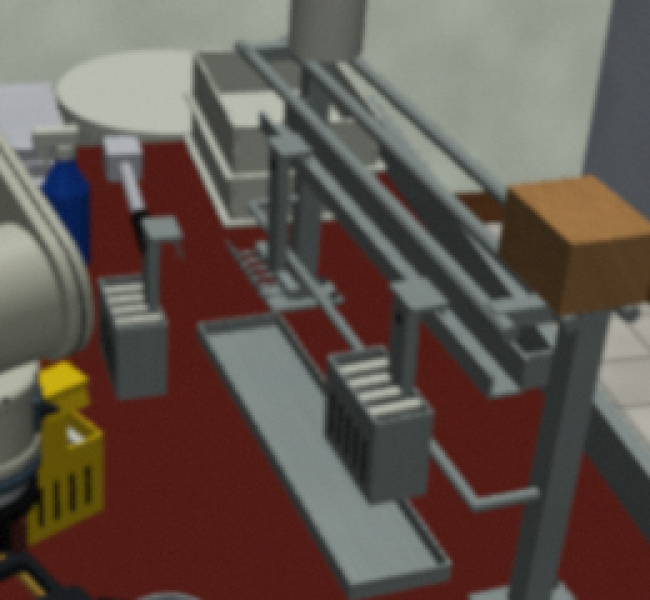

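The close crops confirm that the steel-grey basket with white slots at top (285,268) is standing on the table, with its hook facing the rail. The orange and yellow ones are the decoys. Next I'll overlay the model to refine its pose and the stand's, and work out the tool geometry.

```bash
cat >> h.py <<'E'
def Tz(x,y,z,yaw):
    c,s=np.cos(np.radians(yaw)),np.sin(np.radians(yaw))
    return lambda P: np.array(P,float)@np.array([[c,-s,0],[s,c,0],[0,0,1]]).T+[x,y,z]
def box(x0,x1,y0,y1,z0,z1):
    c=[[x,y,z] for x in(x0,x1) for y in(y0,y1) for z in(z0,z1)]
    e=[(a,b) for a in range(8) for b in range(a+1,8) if bin(a^b).count("1")==1]
    return [[c[a],c[b]] for a,b in e]
BASKET=box(-30,30,-60,60,0,100)+box(16,30,-18,18,100,190)+box(16,50,-25,25,190,196)
def gantry():  # rel gantry origin
    return box(-2,2,-300,300,266,286)+box(-24,-8,-300,300,349,365)+box(-9,3,-250,250,144,156)
def draw(im,m,segs,T,s,ox,oy,col):
    for a in segs:
        n=np.linspace(0,1,2)[:,None]; P=T(np.array(a[0])*(1-n)+np.array(a[1])*n)
        p=(proj(P,m)-[ox,oy]+.5)*s
        cv2.line(im,tuple(np.int32(p[0])),tuple(np.int32(p[1])),col,1,cv2.LINE_AA)
E
cat > ov.py <<'E'
from h import *
import sys
def ov(tag,B,G,cams=("top","side")):
    for cam in cams:
        im=vision.get_image(cam)[:,:,::-1]; m=vision.camera_model(cam)
        ox,oy=(215,140) if cam=="top" else (270,160)
        W,H=(260,150) if cam=="top" else (200,190)
        s=3
        c=cv2.resize(im[oy:oy+H,ox:ox+W],None,fx=s,fy=s,interpolation=cv2.INTER_CUBIC).copy()
        draw(c,m,BASKET,Tz(*B[:2],0,B[2]),s,ox,oy,(0,255,0))
        if G: draw(c,m,gantry(),Tz(*G[:2],0,G[2]),s,ox,oy,(0,255,255))
        cv2.imwrite(f"pics/ov_{tag}_{cam}.png",c)
E
python3 - <<'E'
from ov import *
np.set_printoptions(precision=3,suppress=True)
ov("a",(489,139,1.5),(701,-41,5.5))
o=monitor.get_obs(); m=vision.camera_model("wrist")
Rt=R.from_rotvec(o["orientation"]).as_matrix()
C=w([0,0,0],m)
print("tool axes\n",Rt); print("cam in tool",Rt.T@(C-o["ee_pos"]),"cam axis in tool",Rt.T@R.from_rotvec(m["rvec"]).as_matrix().T)
E
```

```text
tool axes
 [[ 0.896  0.445  0.   ]
 [ 0.445 -0.896 -0.   ]
 [ 0.     0.    -1.   ]]
cam in tool [  75.881    1.292 -162.286] cam axis in tool [[ 0.001 -0.96  -0.279]
 [ 1.     0.001  0.001]
 [-0.001 -0.279  0.96 ]]
```

View pics/ov_a_top.png

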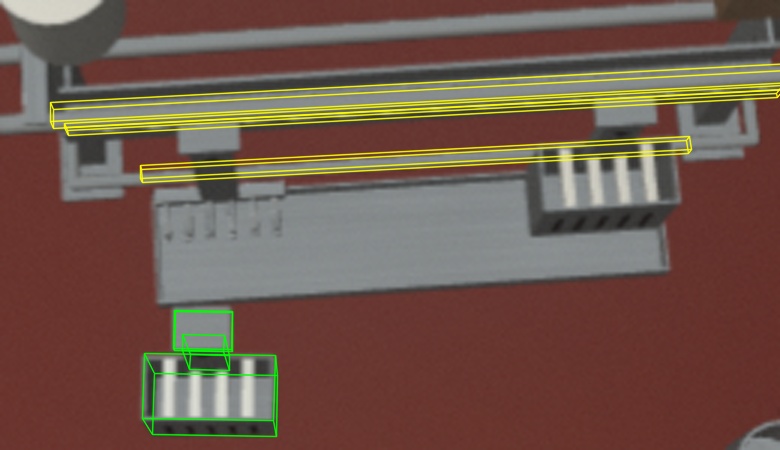

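View pics/ov_a_side.png

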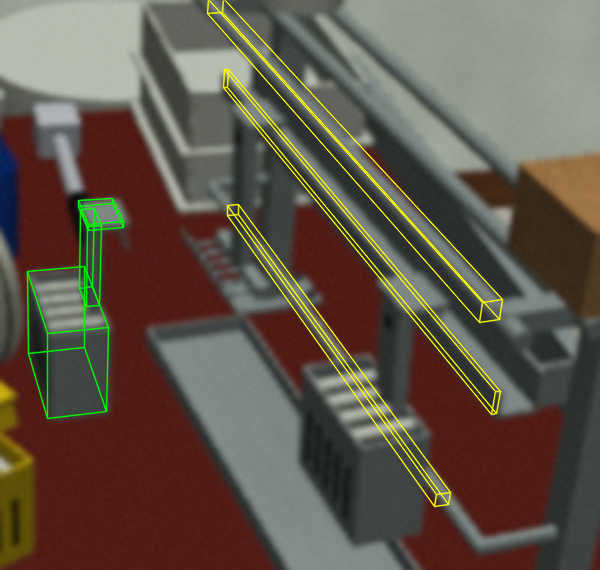

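Run:
```python
from h import *
im=vision.get_image("top")[:,:,::-1]
def z(n,x,y,W,H,s): cv2.imwrite(n,cv2.resize(im[y:y+H,x:x+W],None,fx=s,fy=s,interpolation=cv2.INTER_NEAREST))
z("pics/zl.png",210,155,130,70,6); z("pics/zr.png",380,145,130,80,6)
```

```text
(no output)
```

View pics/zl.png

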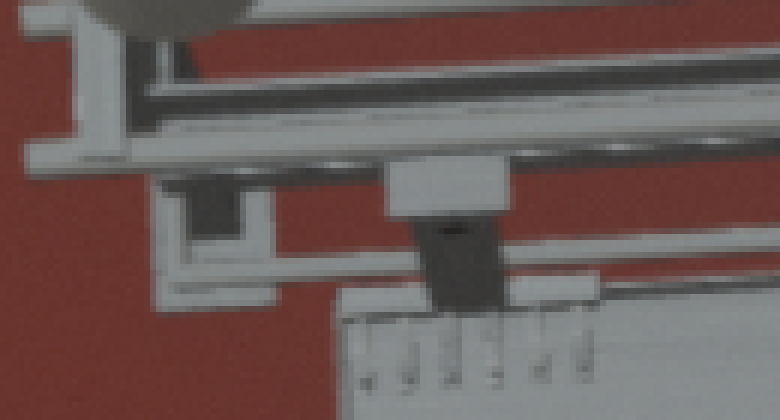

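View pics/zr.png

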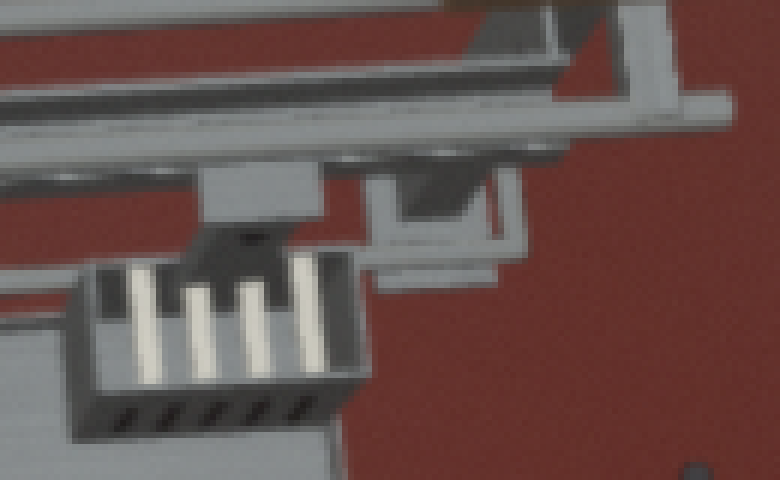

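```bash
cat >> h.py <<'E'
def onz(p,z,m):
    u=cv2.undistortPoints(np.array(p,float).reshape(1,1,2),m["K"],m["dist"]).reshape(2)
    Rm=R.from_rotvec(m["rvec"]).as_matrix(); C=-Rm.T@m["tvec"]; d=Rm.T@[u[0],u[1],1]
    return C+d*(z-C[2])/d[2]
E
python3 - <<'E'
from h import *
np.set_printoptions(precision=1,suppress=True)
m=vision.camera_model("top")
a=onz((213.8,180.8),357,m); b=onz((501.7,162.5),357,m)
d=(a-b)[:2]; yaw=np.degrees(np.arctan2(-d[0],d[1])); print("tube",a,b,(a+b)/2,np.linalg.norm(d),yaw)
c=onz((284,190.3),296,m); e=onz((423,181.2),296,m)
d=(c-e)[:2]; y2=np.degrees(np.arctan2(-d[0],d[1])); print("straps",c,e,(c+e)/2,np.linalg.norm(d),y2)
for y in (yaw,y2):
    n=np.array([np.cos(np.radians(y)),np.sin(np.radians(y))])
    print("bay from tube",((a+b)/2)[:2]+16*n,"from straps",((c+e)/2)[:2]+28*n)
# basket strap picks: crop ov at 3x: (173..232, y310..352)
for p in [(173,311),(232,311),(173,351),(232,353)]:
    print("strap", onz((215+p[0]/3-.5,140+p[1]/3-.5),196,m))
E
```

```text
tube [647.5 298.1 357. ] [ 720.9 -382.4  357. ] [684.2 -42.2 357. ] 684.5230768675448 6.153162348235471
straps [650.5 136.1 296. ] [ 688.1 -206.7  296. ] [669.3 -35.3 296. ] 344.78416564411685 6.251760929452845
bay from tube [700.1 -40.4] from straps [697.1 -32.3]
bay from tube [700.1 -40.4] from straps [697.1 -32.3]
strap [537.8 167.  196. ]
strap [539.9 115.9 196. ]
strap [502.5 164.9 196. ]
strap [502.8 114.  196. ]
```

Run:
```python
from h import *
np.set_printoptions(precision=1,suppress=True)
m=vision.camera_model("side"); mw=vision.camera_model("wrist")
C=w([0,0,0],mw); p=proj(C,m)[0]; print(C,p)
im=vision.get_image("side")[:,:,::-1]
c=cv2.resize(im[280:450,150:350],None,fx=4,fy=3.5,interpolation=cv2.INTER_CUBIC)
c=cv2.resize(im[290:440,150:350],None,fx=4,fy=4,interpolation=cv2.INTER_CUBIC)
q=((p-[150,290])*4).astype(int); cv2.circle(c,tuple(q),5,(0,255,0),1)
cv2.imwrite("pics/grip.png",c)
mt=vision.camera_model("top"); print(proj(C,mt))
for p in [(189,440),(212,414),(237,443),(212,470)]: # orange strap crop1 2.5x
    print(onz((200+p[0]/2.5-.5,130+p[1]/2.5-.5),196,mt))
```

```text
[ 346.5 -527.2  385. ] [270.7 323.6]
[[576.9 322.3]]
[376.2 150.  196. ]
[403.6 128.1 196. ]
[375.1 101.1 196. ]
[346.8 125.  196. ]
```

View pics/grip.png

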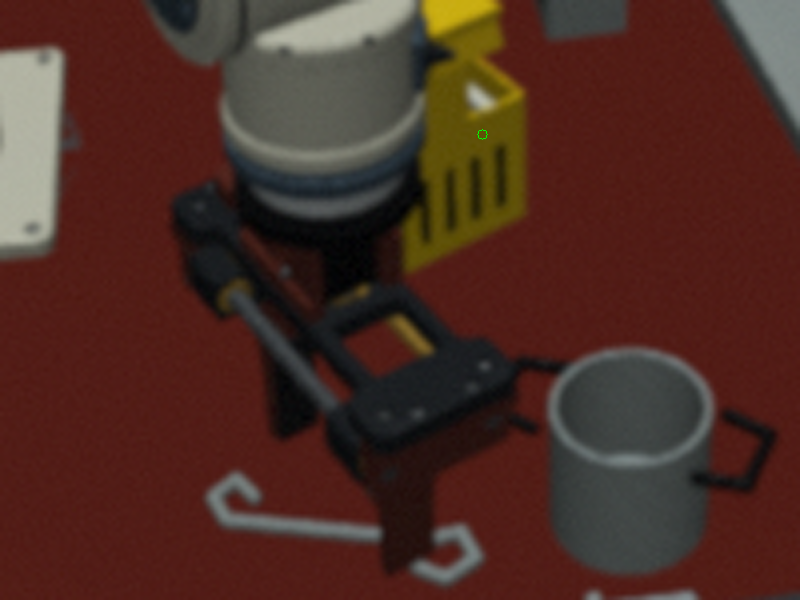

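Request:
{"op": "carry_out", "data": {"targets": [[[0,0,6.4],[6,27,30],87],[[0,0,12.9],[12,55,60],87],[[0,0,19.4],[18,82,90],87],[[0,0,25.8],[24,110,120],87],[[0,0,32.3],[30,137,150],87],[[0,0,38.8],[36,165,180],87],[[0,0,45.2],[42,192,180],87],[[0,0,51.7],[48,220,180],87],[[0,0,58.1],[54,247,180],87],[[0,0,64.6],[60,275,180],87]]}}

```text
t: 2.58
ee_pos: [337.9, -283.5, 403.0]
orientation: [2.195, 2.246, 0.0]
ft_force: [-0.0, -0.9, 0.7]
width: 86.8
```

Request:
{"op": "carry_out", "data": {"targets": [[[0,0,6.4],[6,27,0],87],[[0,0,12.9],[12,55,0],87],[[0,0,19.4],[18,82,0],87],[[0,0,25.8],[24,110,0],87],[[0,0,32.3],[30,137,0],87],[[0,0,38.8],[36,165,0],87],[[0,0,45.2],[42,192,0],87],[[0,0,51.7],[48,220,0],87],[[0,0,58.1],[54,247,0],87],[[0,0,64.6],[60,275,0],87]]}}

```text
t: 3.42
ee_pos: [397.9, -8.4, 402.9]
orientation: [0.655, 3.072, 0.0]
ft_force: [-0.1, -0.1, -0.2]
width: 87.0
```

```bash
cat >> h.py <<'E'
def tool(theta,yaw):
    t=np.radians(theta);c,s=np.cos(t),np.sin(t)
    M=np.array([[-c,0,s],[0,1,0],[-s,0,-c]])
    return R.from_euler("z",yaw,degrees=True)*R.from_matrix(M)
def delta(pos,Rt):
    o=monitor.get_obs(); R0=R.from_rotvec(o["orientation"])
    return np.array(pos)-o["ee_pos"], np.degrees((Rt*R0.inv()).as_rotvec())
E
python3 - <<'E'
from h import *
np.set_printoptions(precision=2,suppress=True)
Rt=tool(33,1.5); G=np.array([517.5,140.7,118]); z=Rt.as_matrix()[:,2]
print(Rt.as_matrix()); P=G-130*z; print(P, delta(P,Rt), monitor.get_obs()["qpos"])
E
```

```text
[[-0.84 -0.03  0.54]
 [-0.02  1.    0.01]
 [-0.54  0.   -0.84]]
[446.72 138.85 227.03] (array([  48.83,  147.28, -175.9 ]), array([ -6.52, -32.58,  24.87])) [-0.05 -0.12  1.86 -0.    1.4  -1.2 ]
```

Request:
{"op": "carry_out", "data": {"targets": [[[-0.8,-4.1,3.1],[4,28,-10],87],[[-1.6,-8.1,6.2],[8,56,-20],87],[[-2.4,-12.2,9.3],[13,84,-35],87],[[-3.3,-16.3,12.4],[20,110,-55],87],[[-4.1,-20.4,15.5],[28,128,-85],87],[[-4.9,-24.4,18.7],[36,140,-115],87],[[-5.7,-28.5,21.8],[43,146,-147],87],[[-6.5,-32.6,24.9],[49,147,-176],87],[[-6.5,-32.6,24.9],[49,147,-176],87]]}}

```text
t: 4.17
ee_pos: [443.8, 137.2, 222.7]
orientation: [-0.034, 2.57, 0.011]
ft_force: [-0.4, 0.2, -0.0]
width: 86.9
```

Run:
```python
from h import *
np.set_printoptions(precision=2,suppress=True)
o=monitor.get_obs(); im=vision.get_image("wrist")[:,:,::-1].copy(); m=vision.camera_model("wrist")
cv2.imwrite("pics/w1raw.png",im)
for q in ["basket_grip","basket","basket_hook"]:
    print(q,[(w(d["point"],m),round(d["confidence"],2)) for d in place_of(q,"wrist")])
draw(im,m,BASKET,Tz(488,139.6,0,1.5),1,0,0,(0,255,0))
cv2.imwrite("pics/w1.png",im); print(o["ee_pos"],o["orientation"],o["ft_force"],o["qpos"],delta([517.5,140.7,118],tool(33,1.5)))
```

```text
basket_grip [(array([513.61, 136.82, 139.31]), 0.86), (array([363.96, 126.71, 142.5 ]), 0.68)]
basket []
basket_hook [(array([382.29, 135.42, 165.19]), 0.64)]
[443.83 137.19 222.74] [-0.03  2.57  0.01] [-0.37  0.23 -0.05] [ 0.41  0.02  2.32 -0.66  0.33 -0.61] (array([  70.07,    3.39, -109.26]), array([-0.18, -0.03,  0.28]))
```

View pics/w1.png

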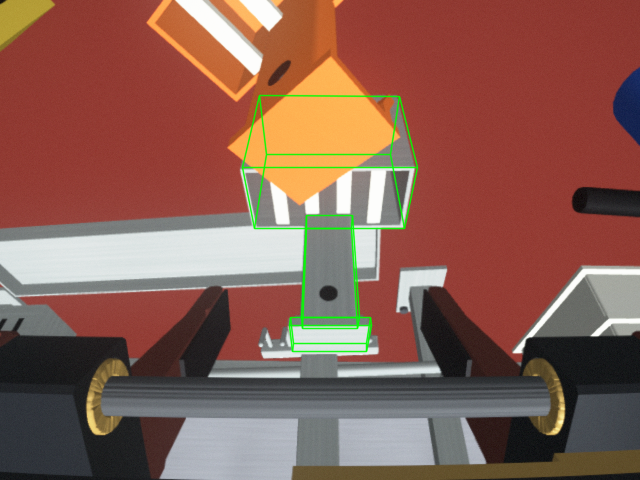

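The overlay of the estimated pose fits the neck, rim and strap in the wrist picture to within about 2 px: neck at about (328,270), strap at (330,335). I'm going in along the tool axis.

Request:
{"op": "carry_out", "data": {"targets": [[[0,0,0],[14,1,-22],87],[[0,0,0.1],[28,1.5,-44],87],[[0,0,0.2],[42,2,-66],87],[[0,0,0.2],[54,3,-85],87],[[0,0,0.2],[63,3,-99],87],[[0,0,0.2],[70,3,-109],87],[[0,0,0.2],[70,3,-109],87],[[0,0,0.2],[70,3,-109],87]]}}

```text
t: 5.03
ee_pos: [522.2, 141.8, 132.2]
orientation: [-0.032, 2.587, 0.011]
ft_force: [0.7, -0.6, -0.6]
width: 87.2
```

Run:
```python
from h import *
np.set_printoptions(precision=2,suppress=True)
o=monitor.get_obs(); im=vision.get_image("wrist")[:,:,::-1].copy(); m=vision.camera_model("wrist")
draw(im,m,BASKET,Tz(488,139.6,0,1.5),1,0,0,(0,255,0))
cv2.imwrite("pics/w2.png",im); print(o["t"],o["ee_pos"],o["ft_force"],o["qpos"],delta([517.5,140.7,118],tool(33,1.5)))
im=vision.get_image("side")[:,:,::-1]
cv2.imwrite("pics/s2.png",cv2.resize(im[140:340,180:420],None,fx=3,fy=3,interpolation=cv2.INTER_CUBIC))
```

```text
5.0333 [522.24 141.77 132.22] [ 0.69 -0.61 -0.6 ] [ 0.33  0.33  2.23 -1.31  0.17  0.  ] (array([ -4.07,  -1.07, -14.28]), array([-0.05, -1.24,  0.07]))
```

View pics/w2.png

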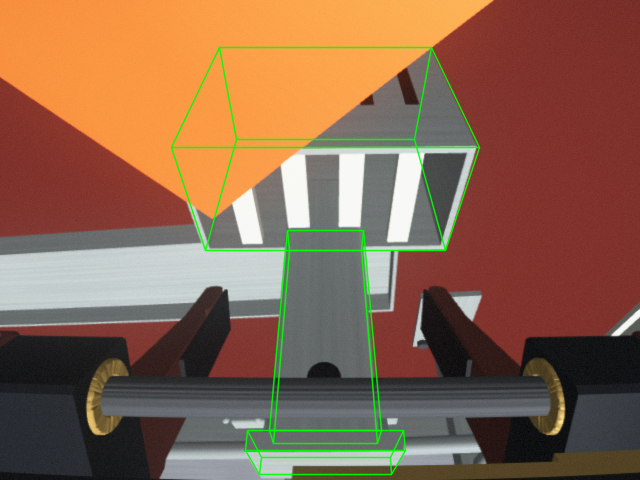

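View pics/s2.png

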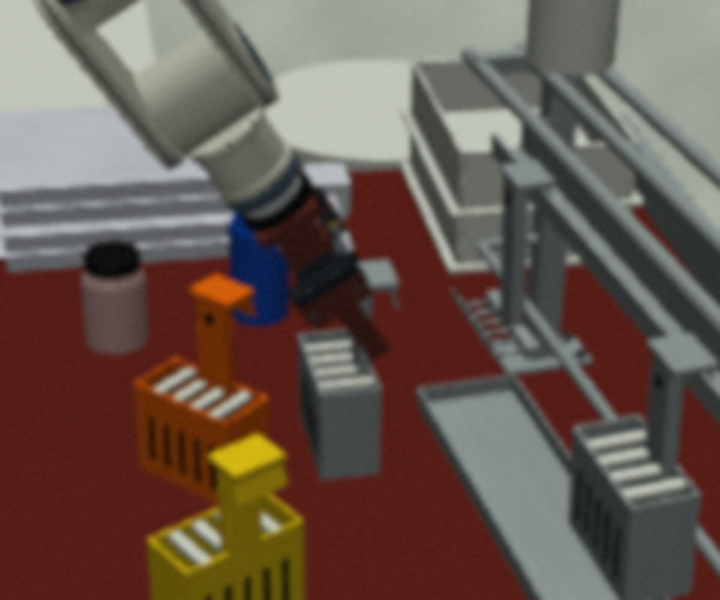

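The arm has pinned at the j4 limit (-1.31), near the wrist singularity, so it stopped 14 mm short. It is touching nothing. I'll fit a kinematic model and choose the lean and wrist branch from that.

```bash
cat > kin.py <<'E'
import numpy as np
from scipy.spatial.transform import Rotation as R
from scipy.optimize import least_squares
LO=np.array([-3,-.9,.09,-1.31,.11,-2.54]); HI=np.array([3,2.11,2.58,4.45,2.69,2.54])
def Ry(a): return R.from_rotvec([0,a,0]).as_matrix()
def Rz(a): return R.from_rotvec([0,0,a]).as_matrix()
def fk(q,k):
    a1,d1,L2,a3,L3,d6=k
    A=Rz(q[0]);B=A@Ry(q[1]);C=A@Ry(q[1]+q[2]);D=C@Rz(q[3])@Ry(q[4])
    p=A@[a1,0,d1]+B@[0,0,L2]+C@[a3,0,L3]+D@[0,0,d6]
    return p,D@Rz(q[5])
E
python3 - <<'E'
from kin import *
import json
np.set_printoptions(precision=3,suppress=True)
from workcell import monitor
data=[([-1.12895451e+00,4.23800638e-01,1.63068706,-7.9e-6,1.08857649,-1.90205730e-02],[277.7260754,-559.29405072,221.92794418],[-3.05715342,-.717208766,4.956e-4])]
o=monitor.get_obs(); data.append((o["qpos"],o["ee_pos"],o["orientation"]))
data.append(([0.41,0.02,2.32,-.66,.33,-.61],[443.83,137.19,222.74],[-.034,2.57,.011]))
data.append(([-.05,-.12,1.86,0,1.4,-1.2],[397.9,-8.4,402.9],[.655,3.072,0]))
W=[1,1,.15,.15]
f=lambda k: np.concatenate([(fk(d[0],k)[0]-d[1])*ww for d,ww in zip(data,W)]+[0.02*(k-np.array([0,400,450,0,400,250]))])
s=least_squares(f,[50,400,450,0,400,250]); print(s.x, s.fun[:12])
for d in data: print((fk(d[0],s.x)[1].T@R.from_rotvec(d[2]).as_matrix()))
E
```

```text
[ 51.006 228.227 524.448  46.908 429.033 242.588] [-10.766  -5.068   0.714   0.346  -1.184  -0.159  -0.576   0.224  -0.981
   0.782  -1.766  -2.261]
[[ 0. -1. -0.]
 [ 1.  0. -0.]
 [ 0. -0.  1.]]
[[ 0. -1. -0.]
 [ 1.  0. -0.]
 [ 0. -0.  1.]]
[[-0.    -1.     0.003]
 [ 1.    -0.    -0.002]
 [ 0.002  0.003  1.   ]]
[[ 0.001 -1.     0.   ]
 [ 1.     0.001  0.001]
 [-0.001  0.     1.   ]]
```

```bash
cat > kin.py <<'E'
import numpy as np, json, os
from scipy.spatial.transform import Rotation as R
from scipy.optimize import least_squares
LO=np.array([-3,-.9,.09,-1.31,.11,-2.54]); HI=np.array([3,2.11,2.58,4.45,2.69,2.54])
def Ry(a): return R.from_rotvec([0,a,0]).as_matrix()
def Rz(a): return R.from_rotvec([0,0,a]).as_matrix()
K=json.load(open("k.json")) if os.path.exists("k.json") else None
def fk(q,k=None):
    a1,d1,L2,a3,L3,d6,b=K if k is None else k
    A=Rz(q[0]);B=A@Ry(q[1]);C=A@Ry(q[1]+q[2]);D=C@Rz(q[3])@Ry(q[4])
    p=A@[a1,b,d1]+B@[0,0,L2]+C@[a3,0,L3]+D@[0,0,d6]
    return p,D@Rz(q[5]+np.pi/2)
def ik(p,Rm,q0):
    f=lambda q:np.concatenate([(fk(q)[0]-p)/100,(R.from_matrix(fk(q)[1].T@Rm)).as_rotvec()])
    s=least_squares(f,np.clip(q0,LO+1e-3,HI-1e-3),bounds=(LO,HI),xtol=1e-12,ftol=1e-12)
    return s.x,np.abs(s.fun).max()
E
python3 - <<'E'
from kin import *
from h import tool
np.set_printoptions(precision=3,suppress=True)
from workcell import monitor
data=[([-1.12895451e+00,4.23800638e-01,1.63068706,-7.9e-6,1.08857649,-1.90205730e-02],[277.7260754,-559.29405072,221.92794418],0)]
o=monitor.get_obs(); data.append((o["qpos"],o["ee_pos"],o["orientation"]))
data.append(([0.41,0.02,2.32,-.66,.33,-.61],[443.83,137.19,222.74],0))
data.append(([-.05,-.12,1.86,0,1.4,-1.2],[397.9,-8.4,402.9],0))
W=[1,1,.2,.2]
x0=np.array([50,230,520,50,430,240,12.])
f=lambda k: np.concatenate([(fk(d[0],k)[0]-d[1])*ww for d,ww in zip(data,W)]+[0.005*(k-x0)])
s=least_squares(f,x0); print(s.x, s.fun[:12])
json.dump(list(s.x),open("k.json","w"))
E
python3 - <<'E'
from kin import *
from h import tool
np.set_printoptions(precision=2,suppress=True)
for th in (25,29,33,37,41,45):
    Rg=tool(th,1.5).as_matrix(); Rh=tool(th,6.2).as_matrix()
    t=np.radians(th); off=np.array([12*np.sin(t),0,-12-12*np.cos(t)])
    for n,p,Rm in (("grasp",np.array([511,140.5,140])+off,Rg),("hang",np.array([679,-40,240])+off,Rh),("raised",np.array([640,-44,270])+off,Rh)):
        for q0 in ([.2,.4,2,-.3,.3,-.9],[.2,.4,2,.3,.3,-1.9],[.2,.4,2,3.1,.3,1.5],[.2,.4,2,3.1,.3,-1.5]):
            q,e=ik(p,Rm,q0)
            if e<1e-3: print(th,n,q)
E
```

```text
[  0.413 312.168 562.763  77.414 484.519 309.384  11.843] [-0.061 -0.004 -0.026  0.04  -0.003  0.037 -0.227  0.222 -0.208  0.059
  0.066  0.14 ]
25 grasp [ 0.31  0.36  2.18 -0.58  0.22 -0.74]
25 grasp [ 0.31  0.36  2.18 -0.58  0.22 -0.74]
25 grasp [ 0.31  0.36  2.18 -0.58  0.22 -0.74]
25 hang [-0.12  0.37  1.81  0.18  0.55 -1.94]
25 hang [-0.12  0.37  1.81  0.18  0.55 -1.94]
25 hang [-0.12  0.37  1.81  0.18  0.55 -1.94]
25 raised [-0.14  0.27  1.87  0.19  0.58 -1.95]
25 raised [-0.14  0.27  1.87  0.19  0.58 -1.95]
25 raised [-0.14  0.27  1.87  0.19  0.58 -1.95]
29 grasp [ 0.33  0.36  2.22 -1.09  0.16 -0.23]
29 grasp [ 0.33  0.36  2.22 -1.09  0.16 -0.23]
29 grasp [ 0.33  0.36  2.22 -1.09  0.16 -0.23]
29 hang [-0.13  0.36  1.86  0.26  0.45 -2.01]
29 hang [-0.13  0.36  1.86  0.26  0.45 -2.01]
29 hang [-0.13  0.36  1.86  0.26  0.45 -2.01]
29 raised [-0.14  0.26  1.91  0.26  0.49 -2.02]
29 raised [-0.14  0.26  1.91  0.26  0.49 -2.02]
29 raised [-0.14  0.26  1.91  0.26  0.49 -2.02]
33 hang [-0.13  0.35  1.9   0.39  0.36 -2.14]
33 hang [-0.13  0.35  1.9   0.39  0.36 -2.14]
33 hang [-0.13  0.35  1.9   0.39  0.36 -2.14]
33 raised [-0.15  0.25  1.96  0.37  0.4  -2.14]
33 raised [-0.15  0.25  1.96  0.37  0.4  -2.14]
33 raised [-0.15  0.25  1.96  0.37  0.4  -2.14]
37 grasp [0.35 0.39 2.29 4.04 0.25 0.95]
37 hang [-0.14  0.34  1.94  0.6   0.27 -2.35]
37 hang [-0.14  0.34  1.94  0.6   0.27 -2.35]
37 hang [-0.14  0.34  1.94  0.6   0.27 -2.35]
37 raised [-0.16  0.24  2.    0.55  0.31 -2.32]
37 raised [-0.16  0.24  2.    0.55  0.31 -2.32]
37 raised [-0.16  0.24  2.    0.55  0.31 -2.32]
41 grasp [0.37 0.41 2.33 3.82 0.36 1.18]
45 grasp [0.39 0.44 2.36 3.71 0.48 1.31]
```

```bash
cat >> kin.py <<'E'
def tcp(grip,th,yaw,low=13,p=10):
    t=np.radians(th); o=np.array([p*np.sin(t),0,-low-p*np.cos(t)])
    return np.array(grip)+Rz(np.radians(yaw))@o
E
python3 - <<'E'
from kin import *
from h import tool
np.set_printoptions(precision=2,suppress=True)
for th in (28,29,30):
  for y0 in (1.5,3):
    q=[.33,.36,2.2,-1,.18,-.3]; print(th,y0)
    for g,yaw in (((511,140.5,140),y0),((511,140.5,160),y0),((511,140.5,200),y0),((515,100,240),y0),((520,50,270),y0),((550,0,270),y0+1),((580,-44,268),6.2),((630,-44,268),6.2),((679,-40,266),6.2),((679,-40,240),6.2)):
        q,e=ik(tcp(g,th,yaw),tool(th,yaw).as_matrix(),q); print(g,q,round(e,4))
E
```

```text
28 1.5
(511, 140.5, 140) [ 0.32  0.35  2.21 -0.92  0.17 -0.39] 0.0
(511, 140.5, 160) [ 0.32  0.31  2.2  -0.72  0.21 -0.6 ] 0.0
(511, 140.5, 200) [ 0.32  0.22  2.18 -0.48  0.3  -0.85] 0.0
(515, 100, 240) [ 0.22  0.13  2.16 -0.25  0.38 -1.17] 0.0
(520, 50, 270) [ 0.09  0.07  2.14 -0.07  0.44 -1.45] 0.0
(550, 0, 270) [-0.04  0.12  2.09  0.09  0.45 -1.73] 0.0
(580, -44, 268) [-0.16  0.17  2.03  0.27  0.48 -2.05] 0.0
(630, -44, 268) [-0.14  0.25  1.93  0.24  0.51 -2.01] 0.0
(679, -40, 266) [-0.12  0.32  1.83  0.22  0.53 -1.96] 0.0
(679, -40, 240) [-0.12  0.36  1.85  0.24  0.47 -1.99] 0.0
28 3
(511, 140.5, 140) [ 0.31  0.35  2.21 -0.89  0.16 -0.46] 0.0
(511, 140.5, 160) [ 0.31  0.31  2.2  -0.67  0.2  -0.68] 0.0
(511, 140.5, 200) [ 0.31  0.22  2.18 -0.44  0.29 -0.92] 0.0
(515, 100, 240) [ 0.21  0.13  2.16 -0.21  0.37 -1.24] 0.0
(520, 50, 270) [ 0.08  0.07  2.14 -0.03  0.44 -1.52] 0.0
(550, 0, 270) [-0.05  0.12  2.09  0.13  0.45 -1.8 ] 0.0
(580, -44, 268) [-0.16  0.17  2.03  0.27  0.48 -2.05] 0.0
(630, -44, 268) [-0.14  0.25  1.93  0.24  0.51 -2.01] 0.0
(679, -40, 266) [-0.12  0.32  1.83  0.
[... 1733 characters left out ...]
9, -40, 266) [-0.13  0.31  1.85  0.26  0.48 -2.  ] 0.0
(679, -40, 240) [-0.13  0.35  1.87  0.29  0.43 -2.04] 0.0
30 3
(511, 140.5, 140) [ 0.32  0.36  2.23 -1.26  0.14 -0.08] 0.0
(511, 140.5, 160) [ 0.32  0.31  2.22 -0.93  0.17 -0.41] 0.0
(511, 140.5, 200) [ 0.32  0.22  2.2  -0.56  0.25 -0.79] 0.0
(515, 100, 240) [ 0.22  0.13  2.19 -0.26  0.32 -1.18] 0.0
(520, 50, 270) [ 0.08  0.06  2.16 -0.04  0.39 -1.51] 0.0
(550, 0, 270) [-0.06  0.11  2.11  0.16  0.4  -1.83] 0.0
(580, -44, 268) [-0.17  0.17  2.05  0.32  0.44 -2.1 ] 0.0
(630, -44, 268) [-0.15  0.24  1.95  0.29  0.46 -2.06] 0.0
(679, -40, 266) [-0.13  0.31  1.85  0.26  0.48 -2.  ] 0.0
(679, -40, 240) [-0.13  0.35  1.87  0.29  0.43 -2.04] 0.0
```

Request:
{"op": "carry_out", "data": {"targets": [[[0,0,0],[-9,0,14],87],[[0,0,0],[-20,0,32],87],[[0,2,0],[-29,0,47],87],[[0,4,0],[-38,0,62],87],[[0,4,0],[-38,0,62],87],[[0,4,0],[-38,0,62],87]]}}

```text
t: 5.63
ee_pos: [483.4, 142.7, 196.3]
orientation: [-0.032, 2.655, 0.016]
ft_force: [1.2, 0.4, 1.3]
width: 87.1
```

Run:
```python
from h import *; from kin import tcp
np.set_printoptions(precision=2,suppress=True)
o=monitor.get_obs(); print(o["t"],o["ee_pos"],o["ft_force"],o["qpos"])
T=tcp((511,140.5,140),29,1.5); print(T, delta(T,tool(29,1.5)), tool(29,1.5).as_matrix()[:,2])
im=vision.get_image("wrist")[:,:,::-1].copy(); m=vision.camera_model("wrist")
draw(im,m,BASKET,Tz(488,139.6,0,1.5),1,0,0,(0,255,0)); cv2.imwrite("pics/w3.png",im)
```

```text
5.6333 [483.38 142.68 196.25] [1.16 0.41 1.3 ] [ 0.35  0.14  2.22 -0.45  0.34 -0.85]
[515.85 140.63 118.25] (array([ 32.47,  -2.06, -78.  ]), array([-0.32, -1.13,  0.04])) [ 0.48  0.01 -0.87]
```

View pics/w3.png

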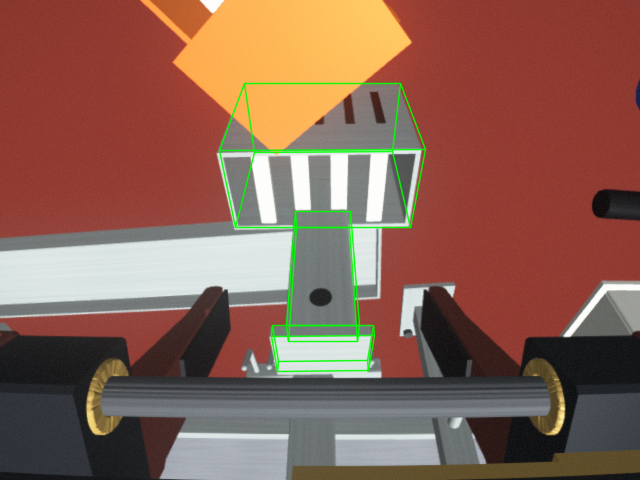

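Request:
{"op": "carry_out", "data": {"targets": [[[0,0,0],[5,-1,-20],87],[[-0.1,-0.4,0],[12,-1,-38],87],[[-0.2,-0.8,0],[20,-2,-55],87],[[-0.3,-1.1,0],[27,-2,-68],87],[[-0.3,-1.1,0],[32,-2,-77],87],[[-0.3,-1.1,0],[32.5,-2,-78],87],[[-0.3,-1.1,0],[32.5,-2,-78],87]]}}

```text
t: 6.27
ee_pos: [514.7, 139.7, 114.0]
orientation: [-0.034, 2.642, 0.005]
ft_force: [0.0, -0.6, -0.3]
width: 86.7
```

Run:
```python
from h import *; from kin import tcp
np.set_printoptions(precision=2,suppress=True)
o=monitor.get_obs(); print(o["t"],o["ee_pos"],o["ft_force"],o["qpos"])
T=tcp((511,140.5,140),29,1.5); print(T, delta(T,tool(29,1.5)))
im=vision.get_image("wrist")[:,:,::-1].copy(); m=vision.camera_model("wrist")
draw(im,m,BASKET,Tz(488,139.6,0,1.5),1,0,0,(0,255,0)); cv2.imwrite("pics/w4.png",im)
im=vision.get_image("side")[:,:,::-1]
cv2.imwrite("pics/s4.png",cv2.resize(im[160:330,230:380],None,fx=4,fy=4,interpolation=cv2.INTER_CUBIC)[:600])
```

```text
6.2667 [514.74 139.74 114.05] [ 0.05 -0.6  -0.31] [ 0.33  0.36  2.22 -1.09  0.16 -0.22]
[515.85 140.63 118.25] (array([1.11, 0.89, 4.21]), array([ 0.17, -0.37,  0.05]))
```

View pics/w4.png

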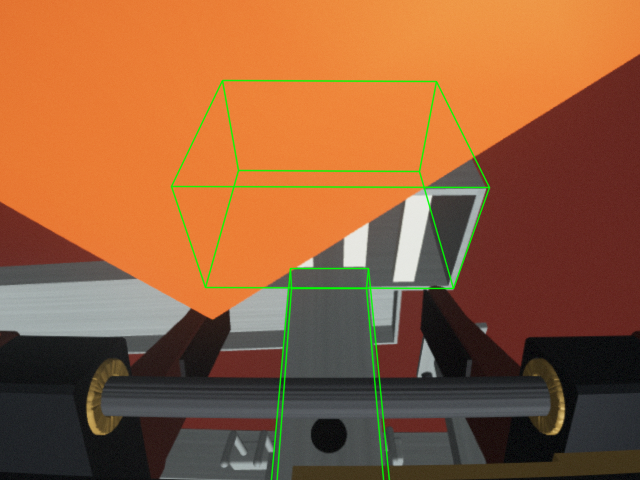

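View pics/s4.png

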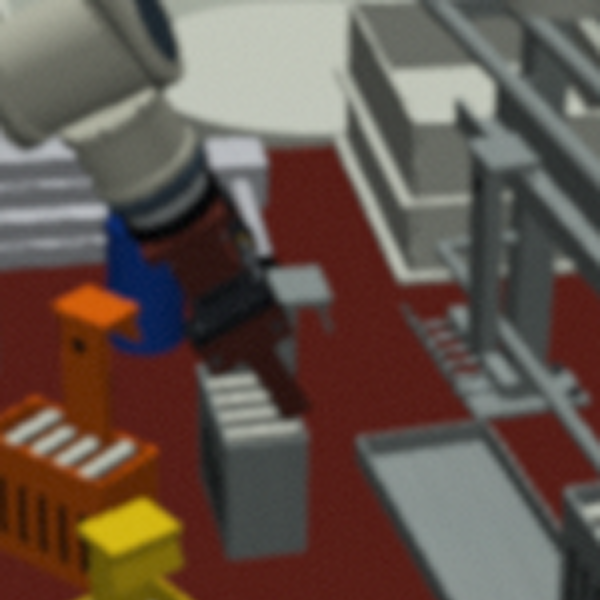

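Request:
{"op": "carry_out", "data": {"targets": [[[0.2,-0.4,0],[1,1,4],87],[[0.2,-0.4,0],[1,1,4],60],[[0.2,-0.4,0],[1,1,4],30],[[0.2,-0.4,0],[1,1,4],30],[[0.2,-0.4,0],[1,1,4],30],[[0.2,-0.4,0],[1,1,4],30],[[0.2,-0.4,0],[1,1,4],30],[[0.2,-0.4,0],[1,1,4],30]]}}

```text
t: 7.03
ee_pos: [516.5, 140.9, 119.1]
orientation: [-0.032, 2.633, 0.01]
ft_force: [-1.3, 0.6, -0.0]
width: 43.8
```

Run:
```python
from h import *; from kin import tcp
np.set_printoptions(precision=2,suppress=True)
o=monitor.get_obs(); print(o["t"],o["ee_pos"],o["ft_force"],o["moment"],o["width"],o["qpos"])
T=tcp((511,140.5,140),29,1.5); print(T, delta(T,tool(29,1.5)))
```

```text
7.0333 [516.52 140.89 119.12] [-1.28  0.59 -0.04] [0.03 0.06 0.06] 43.80046180652674 [ 0.33  0.35  2.22 -1.09  0.16 -0.22]
[515.85 140.63 118.25] (array([-0.67, -0.26, -0.86]), array([-0.07,  0.14,  0.08]))
```

Fingers are still closing, so I'll hold for more rows.

Request:
{"op": "carry_out", "data": {"targets": [[[0,0,0],[0,0,0],30],[[0,0,0],[0,0,0],30],[[0,0,0],[0,0,0],30],[[0,0,0],[0,0,0],30],[[0,0,0],[0,0,0],30]]}}

```text
t: 7.45
ee_pos: [516.5, 141.0, 119.1]
orientation: [-0.032, 2.633, 0.01]
ft_force: [1.4, 0.8, -1.5]
width: 35.8
```

Run:
```python
from h import *; from kin import tcp
np.set_printoptions(precision=2,suppress=True)
o=monitor.get_obs(); print(o["t"],o["ee_pos"],o["ft_force"],o["moment"],o["width"],o["qpos"])
T=tcp((511,140.5,140),29,1.5); print(T, delta(T,tool(29,1.5)))
```

```text
7.45 [516.53 140.97 119.08] [ 1.41  0.78 -1.46] [0.2  0.09 0.1 ] 35.82248304930223 [ 0.33  0.36  2.22 -1.09  0.16 -0.22]
[515.85 140.63 118.25] (array([-0.68, -0.34, -0.82]), array([-0.08,  0.14,  0.08]))
```

Request:
{"op": "carry_out", "data": {"targets": [[[0,0,0],[0,0,4],30],[[0,0,0],[0,0,10],30],[[0,0,0],[0,0,20],30],[[0,0,0],[0,0,32],30],[[0,0,0],[0,0,46],30],[[0,0,0],[0,0,60],30],[[0,0,0],[0,0,60],30]]}}

```text
t: 8.03
ee_pos: [517.1, 141.1, 180.9]
orientation: [-0.031, 2.631, 0.011]
ft_force: [0.2, -0.2, -3.3]
width: 36.1
```

Run:
```python
from h import *; from kin import tcp
np.set_printoptions(precision=2,suppress=True)
o=monitor.get_obs(); print(o["t"],o["ee_pos"],o["ft_force"],o["moment"],o["width"],o["qpos"])
T=tcp((530,-20,268),29,4); print(T, delta(T,tool(29,4)))
B0=np.array([488,139.6,0]); d=o["ee_pos"]-[516.53,140.97,119.08]
im=vision.get_image("side")[:,:,::-1].copy(); m=vision.camera_model("side")
c=cv2.resize(im[130:300,230:380],None,fx=4,fy=4,interpolation=cv2.INTER_CUBIC)
draw(c,m,BASKET,Tz(*(B0+d),1.5),4,230,130,(0,255,0))
cv2.imwrite("pics/s5.png",c[:600])
```

```text
8.0333 [517.1  141.07 180.94] [ 0.21 -0.15 -3.35] [0.11 0.35 0.04] 36.06262643362947 [ 0.33  0.22  2.19 -0.54  0.28 -0.78]
[534.84 -19.66 246.25] (array([  17.74, -160.73,   65.32]), array([-0.13,  0.27,  2.61]))
```

View pics/s5.png

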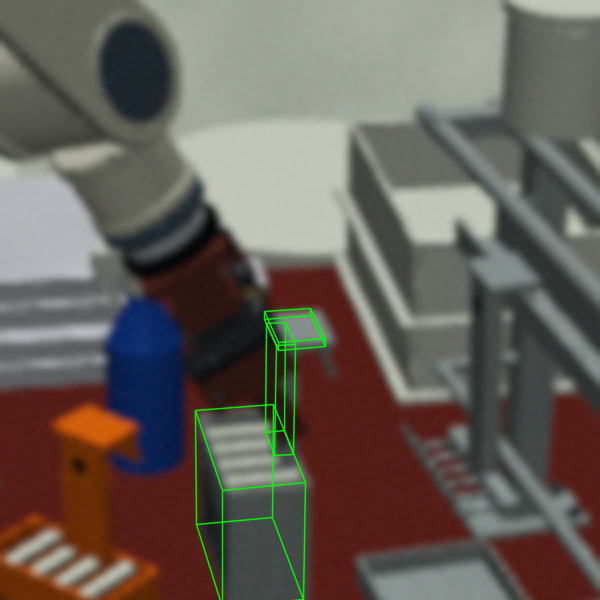

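Request:
{"op": "carry_out", "data": {"targets": [[[0,0,0.3],[1,-12,12],30],[[0,0,0.7],[3,-34,24],30],[[0,0,1.1],[6,-62,38],30],[[0,0.1,1.5],[9,-92,52],30],[[0,0.1,1.9],[12,-122,62],30],[[-0.1,0.2,2.3],[16,-148,65],30],[[-0.1,0.3,2.6],[18,-161,65],30],[[-0.1,0.3,2.6],[18,-161,65],30],[[-0.1,0.3,2.6],[18,-161,65],30]]}}

```text
t: 8.83
ee_pos: [533.4, -21.4, 242.5]
orientation: [-0.088, 2.64, 0.022]
ft_force: [-0.1, 0.2, -3.9]
width: 36.1
```

Run:
```python
from h import *; from kin import tcp
np.set_printoptions(precision=2,suppress=True)
o=monitor.get_obs(); print(o["t"],o["ee_pos"],o["ft_force"],o["moment"],o["width"],o["qpos"])
print(delta([0,0,0],tool(29,6.2)))
# basket pose rigid with tool since grasp
R0=tool(29,1.5); 
for cam in ("side","top"):
    im=vision.get_image(cam)[:,:,::-1].copy(); m=vision.camera_model(cam)
    Rg=R.from_rotvec([-0.032,2.633,0.01]); Rn=R.from_rotvec(o["orientation"])
    Tb=lambda P:(Rn*Rg.inv()).apply(Tz(488,139.6,0,1.5)(P)-np.array([516.53,140.97,119.08]))+o["ee_pos"]
    ox,oy=(290,120) if cam=="side" else (270,150)
    c=cv2.resize(im[oy:oy+150,ox:ox+190],None,fx=4,fy=4,interpolation=cv2.INTER_CUBIC)
    draw(c,m,BASKET,Tb,4,ox,oy,(0,255,0))
    cv2.imwrite(f"pics/6{cam}.png",c)
im=vision.get_image("wrist")[:,:,::-1].copy();m=vision.camera_model("wrist")
draw(im,m,BASKET,Tb,1,0,0,(0,255,0)); draw(im,m,gantry(),Tz(700,-40,0,6.2),1,0,0,(0,255,255)); cv2.imwrite("pics/6w.png",im)
```

```text
8.8333 [533.41 -21.38 242.47] [-0.13  0.16 -3.91] [0.03 0.4  0.07] 36.062523106591634 [-0.11  0.09  2.14  0.21  0.42 -1.92]
(array([-533.41,   21.38, -242.47]), array([ 0.05, -0.35,  2.38]))
```

View pics/6side.png

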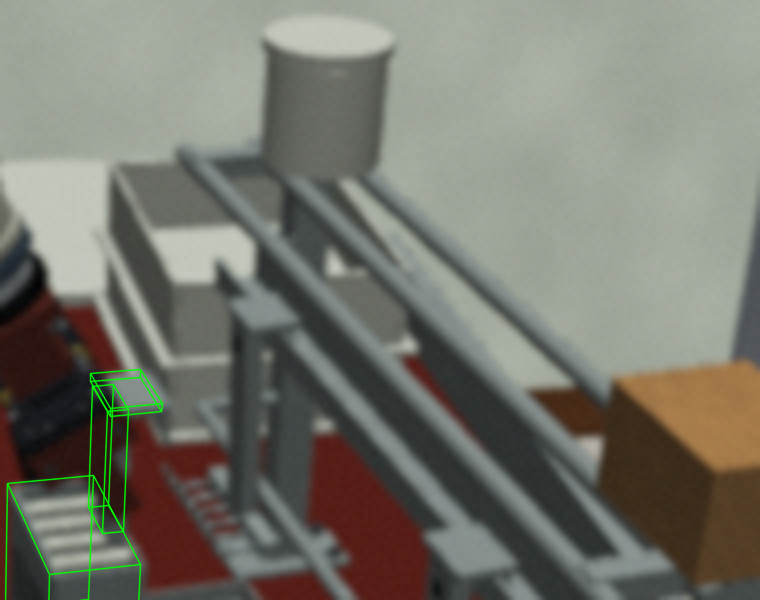

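View pics/6top.png

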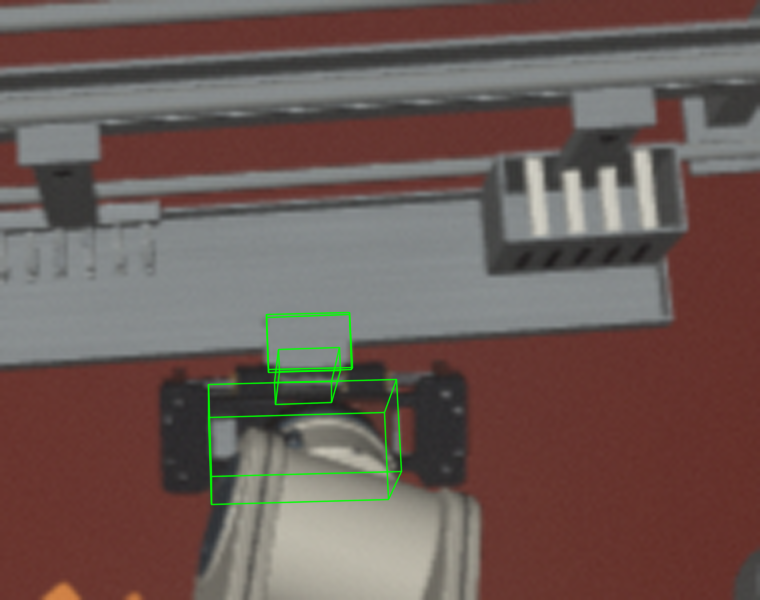

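View pics/6w.png

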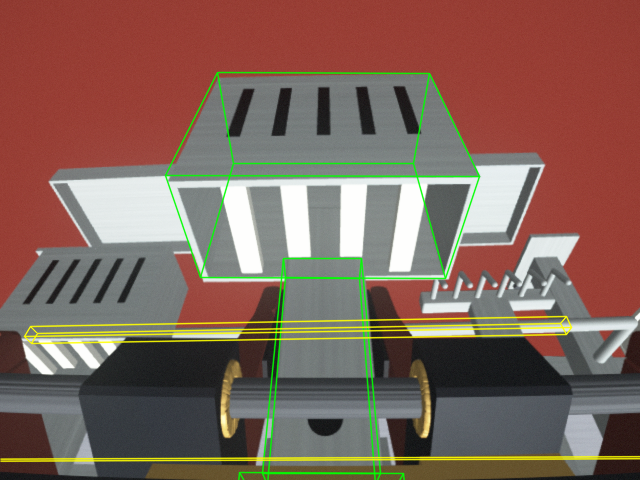

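Run:
```python
from h import *; from kin import tcp
np.set_printoptions(precision=2,suppress=True)
m=vision.camera_model("top")
print(w([0,0,0],m))
im=vision.get_image("top").astype(float).mean(2)
# rest bar centre by column profile
pts=[]
for x in list(range(318,338,4))+list(range(356,372,4)):
    col=im[186:200,x]; print(x,np.int32(col))
im=vision.get_image("top")[:,:,::-1]
cv2.imwrite("pics/z3.png",cv2.resize(im[150:210,300:400],None,fx=8,fy=8,interpolation=cv2.INTER_NEAREST))
```

```text
[ 220.04   28.98 1642.11]
318 [ 67  68  68  68  68  68  69  85 128 136 131 108  67  67]
322 [ 68  65  69  69  69  69  69  85 131 135 127 100  70  68]
326 [ 69  70  69  68  68  70  71  94 134 133 121  87  71  70]
330 [ 67  67  69  68  69  69  77 109 134 133 114  74  68  70]
334 [ 68  69  67  68  68  68  85 129 135 131 105  67  69  74]
356 [ 68  68  66  69  70  91 133 133 123  91  72  68  79 107]
360 [ 70  67  68  69  77 107 135 133 116  76  66  71  85 121]
364 [ 68  67  69  69  87 130 136 131 107  70  66  73  90 106]
368 [ 68  68  67  69  83 130 134 128  99  68  68  75  96  92]
```

View pics/z3.png

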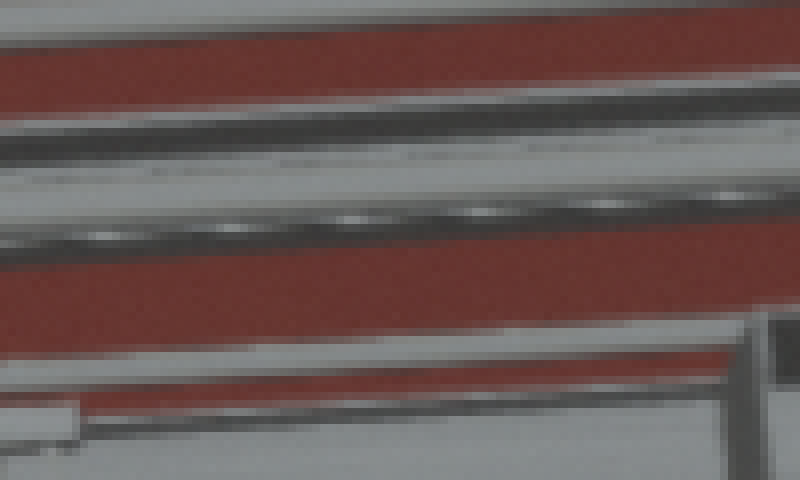

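Run:
```python
from h import *
np.set_printoptions(precision=2,suppress=True)
m=vision.camera_model("top")
print("lip",onz((359.5,176),286,m)); 
for p in ((326,194.95),(364,192.3)): print("bar",onz(p,150,m))
print(proj(Tz(700,-40,0,6.2)([[0,0,286],[-2,0,266],[-3,0,150]]),m))
```

```text
lip [698.8 -49.8 286. ]
bar [688.68  32.31 150.  ]
bar [700.48 -71.24 150.  ]
[[355.6  175.39]
 [355.18 178.78]
 [352.66 193.07]]
```

Run:
```python
from h import *; from kin import tcp
np.set_printoptions(precision=2,suppress=True)
T=tcp((619,-46.5,267),29,6.3)+[.7,.4,.8]; print(T,delta(T,tool(29,6.3)))
```

```text
[624.52 -45.57 246.05] (array([ 90.54, -26.42,   2.69]), array([ 0.04, -0.24,  2.21]))
```

Request:
{"op": "carry_out", "data": {"targets": [[[0,0,0.4],[10,-4,1],30],[[0,-0.1,0.9],[28,-10,2],30],[[0,-0.1,1.4],[50,-17,3],30],[[0,-0.2,1.9],[70,-22,3],30],[[0,-0.2,2.2],[84,-25,3],30],[[0,-0.2,2.2],[90,-26,3],30],[[0,-0.2,2.2],[90,-26,3],30],[[0,-0.2,2.2],[90,-26,3],30],[[0,-0.2,2.2],[90,-26,3],30]]}}

```text
t: 9.83
ee_pos: [623.3, -45.4, 246.5]
orientation: [-0.144, 2.633, 0.037]
ft_force: [0.5, 0.0, -4.3]
width: 36.0
```

```bash
cat > look.py <<'E'
from h import *; from kin import tcp
import sys
np.set_printoptions(precision=2,suppress=True)
Rg=R.from_rotvec([-0.032,2.633,0.01]); Pg=np.array([516.53,140.97,119.08])
def Tb(o): 
    Rn=R.from_rotvec(o["orientation"])
    return lambda P:(Rn*Rg.inv()).apply(Tz(488,139.6,0,1.5)(P)-Pg)+o["ee_pos"]
def bayrel(p,bay=(699.0,-38,286),yaw=6.3):
    return R.from_euler("z",-yaw,degrees=True).apply(np.array(p)-bay)
def look(tag,aim=None):
    o=monitor.get_obs(); T=Tb(o)
    print("t",o["t"],"ee",o["ee_pos"],"F",o["ft_force"],"M",o["moment"],"w",o["width"])
    print("q",o["qpos"])
    Pts=T(np.array([[23,0,140],[53,0,166],[0,0,0.]])); print("grip/hook/under bay-rel:",bayrel(Pts))
    if aim is not None:
        t=tcp(aim,29,6.3)+[.7,.4,.8]; print("to aim",aim,delta(t,tool(29,6.3)))
    for cam,(ox,oy,W,H,s) in {"side":(300,150,150,150,4),"top":(290,140,150,110,5)}.items():
        im=vision.get_image(cam)[:,:,::-1].copy(); m=vision.camera_model(cam)
        c=cv2.resize(im[oy:oy+H,ox:ox+W],None,fx=s,fy=s,interpolation=cv2.INTER_CUBIC)
        cv2.imwrite(f"pics/{tag}_{cam}_raw.png",c)
        draw(c,m,BASKET,T,s,ox,oy,(0,255,0)); draw(c,m,gantry(),Tz(699,-38,0,6.3),s,ox,oy,(0,255,255))
        cv2.imwrite(f"pics/{tag}_{cam}.png",c)
    im=vision.get_image("wrist")[:,:,::-1].copy();m=vision.camera_model("wrist"); cv2.imwrite(f"pics/{tag}_wr.png",im)
    print(monitor.get_obs()["ft_force"])
E
python3 -c "
from look import *
look('7',(679,-40,267))"
```

```text
t 9.8333 ee [623.28 -45.39 246.52] F [ 0.5   0.02 -4.27] M [ 0.06  0.38 -0.05] w 35.97111050632885
q [-0.15  0.23  1.96  0.28  0.48 -2.05]
grip/hook/under bay-rel: [[ -81.57    0.36  -18.54]
 [ -51.48    0.42    7.36]
 [-105.01    0.15 -158.47]]
to aim (679, -40, 267) (array([61.24,  6.33, -0.47]), array([ 0.02, -0.05,  0.05]))
[ 1.46  0.23 -3.46]
```

View pics/7_side.png

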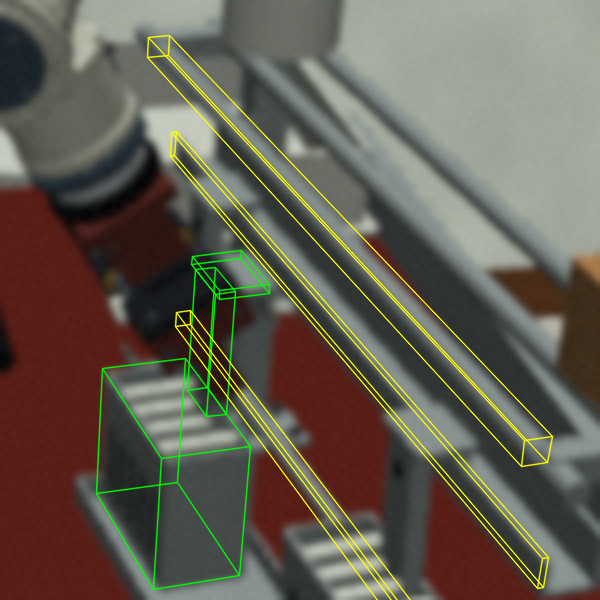

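View pics/7_top.png

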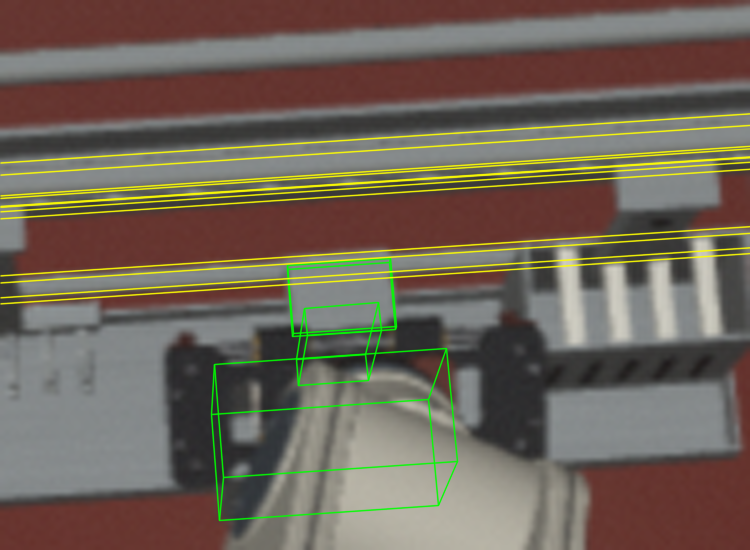

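View pics/7_wr.png

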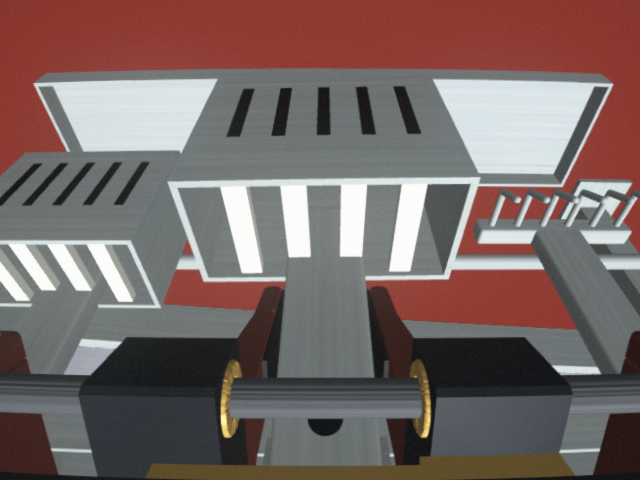

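Request:
{"op": "carry_out", "data": {"targets": [[[0,0,0],[5,0.5,0],30],[[0,0,0],[12,1.2,0],30],[[0,0,0],[20,2,0],30],[[0,0,0],[28,2.9,0],30],[[0,0,0],[35,3.6,0],30],[[0,0,0],[40,4.1,0],30],[[0,0,0],[40,4.1,0],30],[[0,0,0],[40,4.1,0],30]]}}

```text
t: 10.65
ee_pos: [664.6, -41.9, 246.8]
orientation: [-0.143, 2.632, 0.036]
ft_force: [-0.2, -1.0, -4.5]
width: 36.3
```

```bash
python3 -c "
from look import *
look('8',(679,-40,267))"
```

```text
t 10.65 ee [664.63 -41.9  246.77] F [-0.16 -0.95 -4.5 ] M [0.04 0.43 0.01] w 36.256891923516044
q [-0.14  0.29  1.88  0.25  0.5  -2.  ]
grip/hook/under bay-rel: [[ -40.1    -0.7   -18.3 ]
 [ -10.04   -0.64    7.63]
 [ -63.41   -0.94 -158.25]]
to aim (679, -40, 267) (array([19.88,  2.83, -0.71]), array([0.03, 0.01, 0.07]))
[ 0.36  1.1  -4.24]
```

View pics/8_side_raw.png

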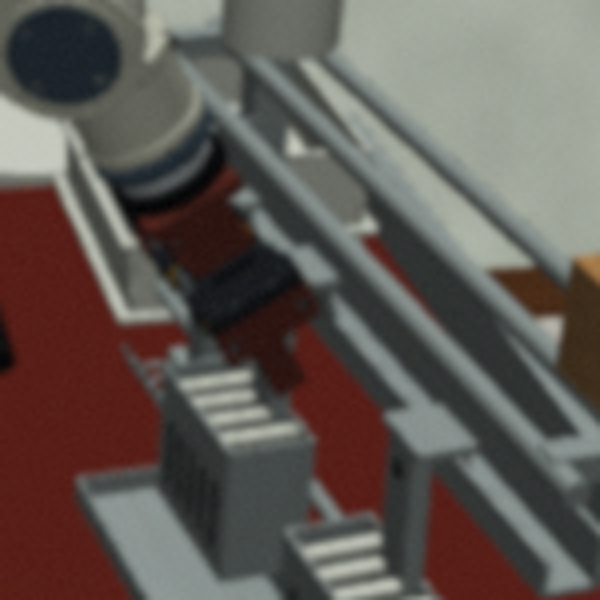

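View pics/8_top.png

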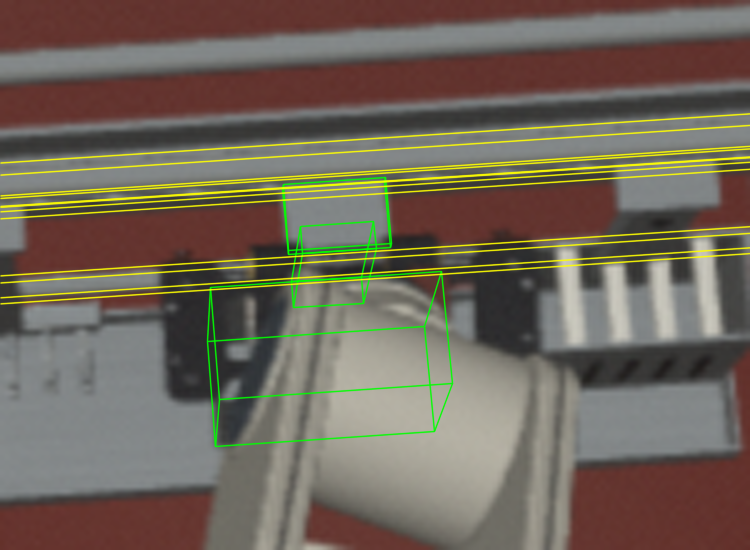

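Request:
{"op": "carry_out", "data": {"targets": [[[0,0,0],[4,0.6,0],30],[[0,0,0],[8,1.2,0],30],[[0,0,0],[12,1.8,0],30],[[0,0,0],[16,2.3,0],30],[[0,0,0],[19,2.8,0],30],[[0,0,0],[19,2.8,0],30],[[0,0,0],[19,2.8,0],30]]}}

```text
t: 11.38
ee_pos: [683.7, -39.1, 247.0]
orientation: [-0.143, 2.631, 0.036]
ft_force: [-0.5, 0.8, -4.3]
width: 35.8
```

```bash
python3 -c "
from look import *
look('9',(679,-40,241))"
```

```text
t 11.3833 ee [683.67 -39.13 247.03] F [-0.49  0.81 -4.26] M [ 0.03  0.49 -0.02] w 35.780400794817616
q [-0.13  0.31  1.84  0.23  0.51 -1.98]
grip/hook/under bay-rel: [[ -20.88   -0.02  -18.04]
 [   9.16    0.03    7.91]
 [ -44.13   -0.28 -158.  ]]
to aim (679, -40, 241) (array([  0.85,   0.06, -26.97]), array([0.03, 0.03, 0.08]))
[-0.55  0.22 -4.19]
```

View pics/9_side_raw.png

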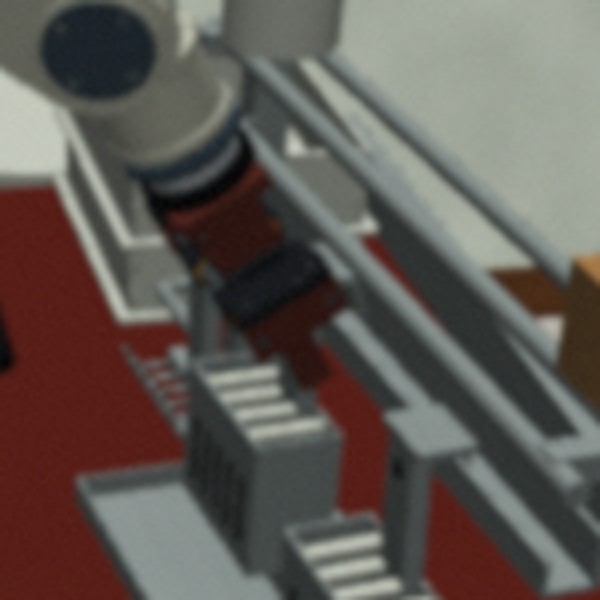

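View pics/9_top.png

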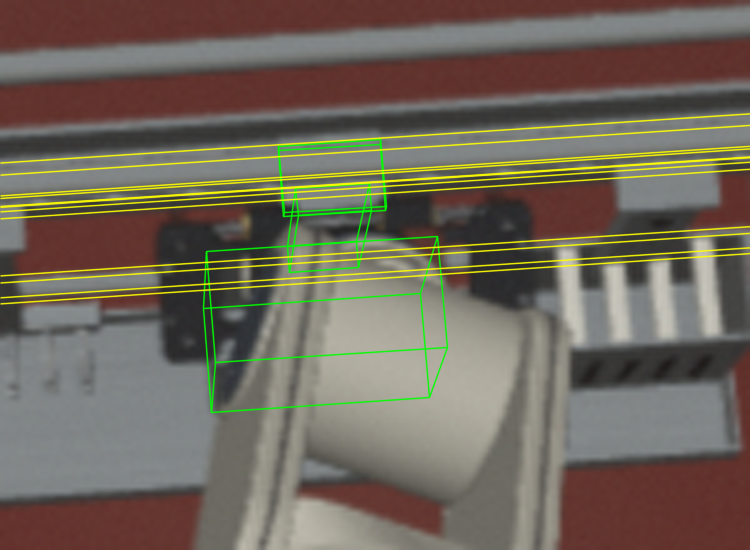

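View pics/9_wr.png

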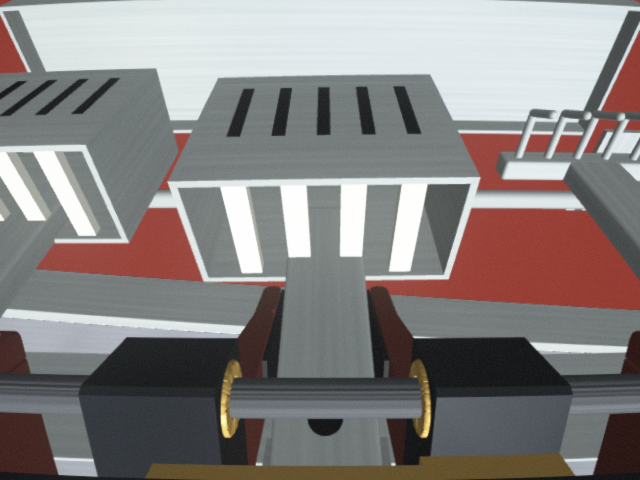

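Run:
```python
from h import *
np.set_printoptions(precision=1,suppress=True)
m=vision.camera_model("wrist")
for bx,by in ((699,-38),):
  for d in (-165,-170,-175,-180):
    T=Tz(bx,by,0,6.3)
    # hung: grip at (-21,d); origin x=-44, rim z=200
    print(d,proj(T([[-14,d+60,200],[-74,d+60,200]]),m).ravel())
  for d in (165,170,175,180):
    print(d,proj(T([[-21,d-18,196],[-28,d-18,196],[-14,d-60,120],[-14,d-60,110]]),m).ravel())
```

```text
-165 [133.5 239.2  87.9 140.9]
-170 [124.6 239.2  77.  141.1]
-175 [115.7 239.2  66.2 141.3]
-180 [106.8 239.2  55.4 141.6]
165 [596.4 225.2 602.6 215.5 479.3 158.5 475.3 150.8]
170 [605.1 225.3 611.5 215.5 486.4 158.6 482.3 150.8]
175 [613.8 225.3 620.3 215.6 493.6 158.7 489.3 150.9]
180 [622.3 225.4 629.  215.7 500.7 158.8 496.2 151. ]
```

View pics/9_top_raw.png

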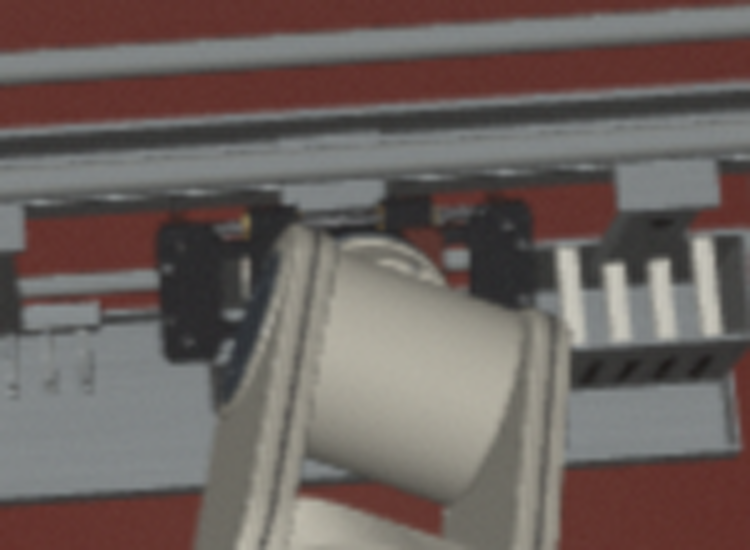

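Request:
{"op": "carry_out", "data": {"targets": [[[0,0,0],[0.5,0,-4],30],[[0,0,0],[0.5,0,-9],30],[[0,0,0],[0.5,0,-14],30],[[0,0,0],[0.5,0,-18],30],[[0,0,0],[0.5,0,-21],30],[[0,0,0],[0.5,0,-23],30],[[0,0,0],[0.5,0,-23],30],[[0,0,0],[0.5,0,-23],30]]}}

```text
t: 12.2
ee_pos: [684.1, -39.2, 224.0]
orientation: [-0.143, 2.631, 0.036]
ft_force: [0.4, -0.1, -3.5]
width: 35.5
```

```bash
python3 -c "
from look import *
look('10',(679,-40,240))"
```

```text
t 12.2 ee [684.07 -39.23 224.02] F [ 0.4  -0.06 -3.52] M [0.02 0.39 0.04] w 35.51282994369442
q [-0.13  0.35  1.85  0.25  0.46 -2.01]
grip/hook/under bay-rel: [[ -20.49   -0.17  -41.05]
 [   9.55   -0.12  -15.1 ]
 [ -43.73   -0.42 -181.01]]
to aim (679, -40, 240) (array([ 0.45,  0.16, -4.96]), array([0.03, 0.04, 0.09]))
[ 0.28 -0.24 -4.32]
```

View pics/10_side_raw.png

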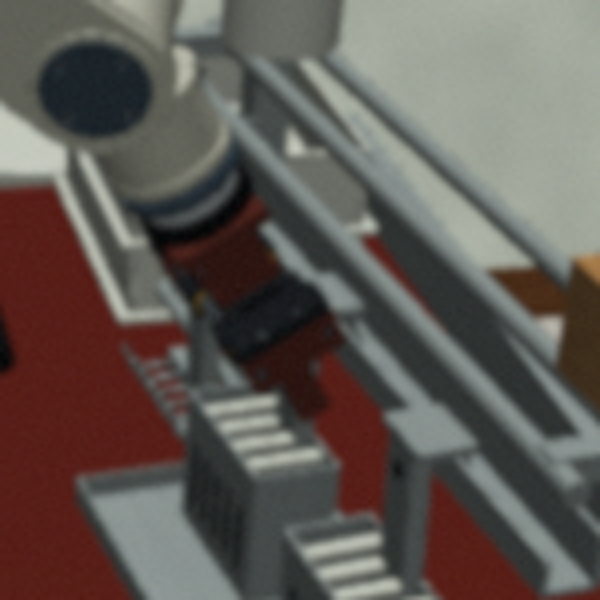

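Request:
{"op": "carry_out", "data": {"targets": [[[0,0,0],[0,0,-1],30],[[0,0,0],[0,0,-2],30],[[0,0,0],[0,0,-3],30],[[0,0,0],[0,0,-3.5],30],[[0,0,0],[0,0,-4],30],[[0,0,0],[0,0,-4],30]]}}

```text
t: 12.85
ee_pos: [684.0, -39.2, 220.0]
orientation: [-0.143, 2.632, 0.036]
ft_force: [-0.1, 0.1, -3.8]
width: 35.4
```

Request:
{"op": "carry_out", "data": {"targets": [[[0,0,0],[0,0,-0.5],30],[[0,0,0],[0,0,-1],30],[[0,0,0],[0,0,-1],30]]}}

```text
t: 13.1
ee_pos: [684.1, -39.2, 219.1]
orientation: [-0.143, 2.631, 0.036]
ft_force: [-0.9, -0.6, -3.6]
width: 35.7
```

Request:
{"op": "carry_out", "data": {"targets": [[[0,0,0],[0,0,-0.5],30],[[0,0,0],[0,0,-1],30],[[0,0,0],[0,0,-1],30]]}}

```text
t: 13.35
ee_pos: [684.5, -39.3, 218.8]
orientation: [-0.143, 2.63, 0.036]
ft_force: [-1.6, 0.1, -0.9]
width: 35.6
```

Request:
{"op": "carry_out", "data": {"targets": [[[0,0,0],[0,0,-0.5],30],[[0,0,0],[0,0,-1],30],[[0,0,0],[0,0,-1],30]]}}

```text
t: 13.6
ee_pos: [684.9, -39.2, 218.3]
orientation: [-0.143, 2.629, 0.036]
ft_force: [-3.1, 1.3, 6.5]
width: 35.4
```

Request:
{"op": "carry_out", "data": {"targets": [[[0,0,0],[-0.4,0,0.6],30],[[0,0,0],[-0.4,0,0.6],30]]}}

```text
t: 13.77
ee_pos: [684.4, -39.3, 218.5]
orientation: [-0.143, 2.63, 0.036]
ft_force: [1.1, 1.9, 3.1]
width: 36.3
```

```bash
python3 -c "
from look import *
look('11',(679,-40,240))"
```

```text
t 13.7667 ee [684.38 -39.29 218.47] F [1.08 1.9  3.06] M [ 0.21 -0.42  0.08] w 36.32607400895018
q [-0.13  0.35  1.86  0.26  0.45 -2.01]
grip/hook/under bay-rel: [[ -20.24   -0.25  -46.61]
 [   9.76   -0.2   -20.61]
 [ -43.2    -0.57 -186.62]]
to aim (679, -40, 240) (array([0.14, 0.22, 0.59]), array([0.05, 0.15, 0.1 ]))
[1.42 1.45 4.19]
```

View pics/11_side_raw.png

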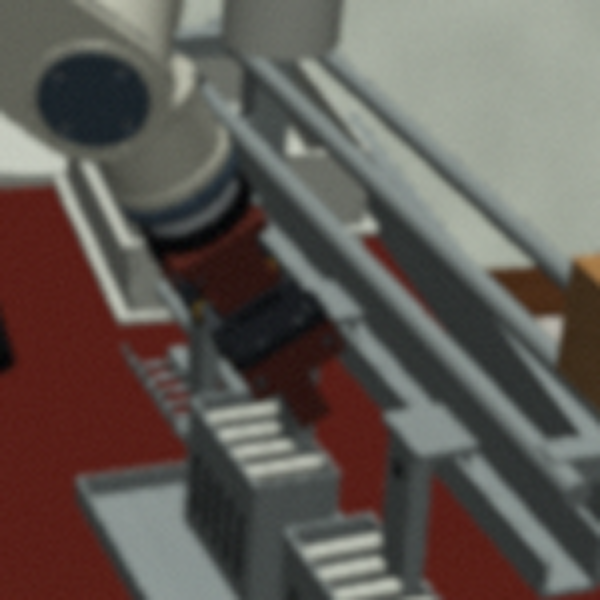

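View pics/11_wr.png

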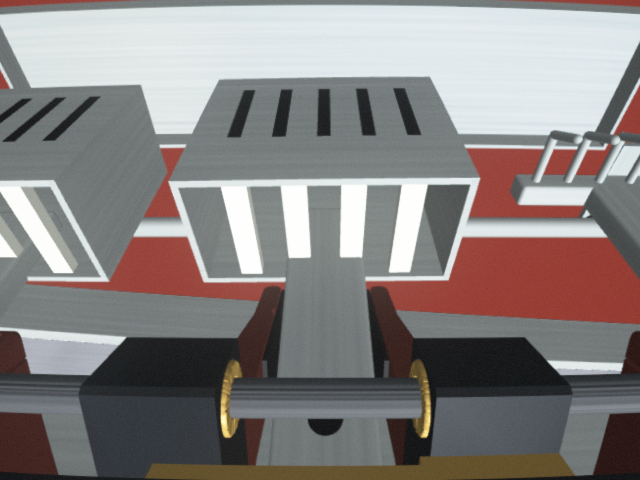

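View pics/11_top_raw.png

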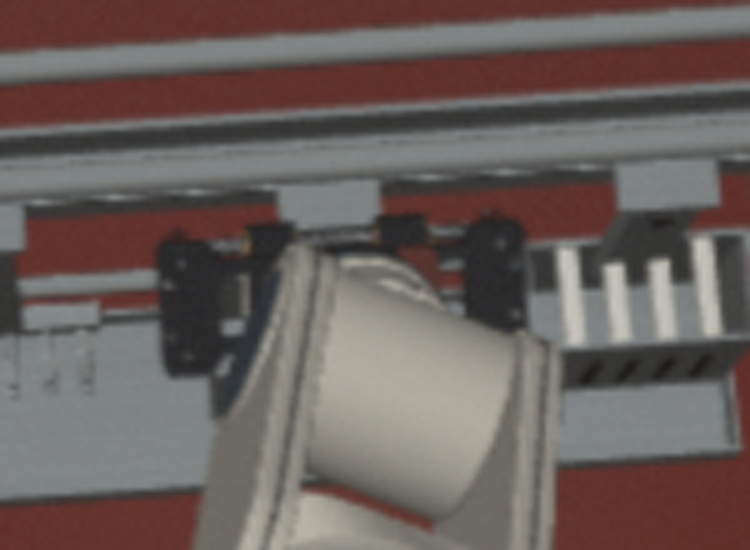

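Request:
{"op": "carry_out", "data": {"targets": [[[0,0,0],[-0.3,0,0.4],34],[[0,0,0],[-0.3,0,0.4],40],[[0,0,0],[-0.3,0,0.4],44],[[0,0,0],[-0.3,0,0.4],50],[[0,0,0],[-0.3,0,0.4],60],[[0,0,0],[-0.3,0,0.4],70],[[0,0,0],[-0.3,0,0.4],80],[[0,0,0],[-0.3,0,0.4],80],[[0,0,0],[-0.3,0,0.4],80],[[0,0,0],[-0.3,0,0.4],80]]}}

```text
t: 14.75
ee_pos: [683.3, -39.2, 218.1]
orientation: [-0.143, 2.631, 0.036]
ft_force: [0.1, -0.0, 0.8]
width: 80.0
```

```bash
python3 -c "
from look import *
look('12',(679,-40,240))"
```

```text
t 14.75 ee [683.3  -39.22 218.12] F [ 0.12 -0.05  0.78] M [0.04 0.08 0.02] w 79.95026865629512
q [-0.13  0.35  1.86  0.26  0.45 -2.01]
grip/hook/under bay-rel: [[ -21.26   -0.08  -46.95]
 [   8.78   -0.03  -21.  ]
 [ -44.49   -0.34 -186.91]]
to aim (679, -40, 240) (array([1.22, 0.16, 0.93]), array([0.03, 0.04, 0.08]))
[-0.86 -0.37  0.06]
```

View pics/12_wr.png

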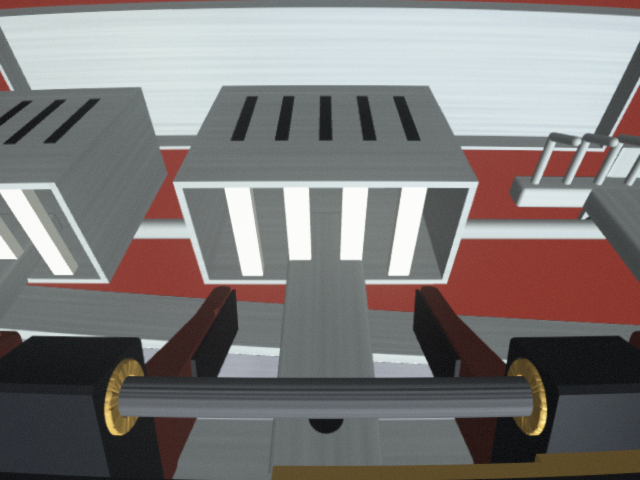

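Request:
{"op": "carry_out", "data": {"targets": [[[0,0,0],[-5,-0.5,2],80],[[0,0,0],[-13,-1.5,6],80],[[0,0,0],[-24,-2.6,12],80],[[0,0,0],[-38,-4,20],80],[[0,0,0],[-55,-6,30],80],[[0,0,0],[-74,-8,40],80],[[0,0,0],[-94,-10,50],80],[[0,0,0],[-115,-12,58],80],[[0,0,0],[-135,-14,65],80],[[0,0,0],[-150,-16,70],80]]}}

```text
t: 15.73
ee_pos: [530.9, -55.2, 289.1]
orientation: [-0.143, 2.631, 0.036]
ft_force: [1.0, -0.6, -0.4]
width: 80.3
```

Request:
{"op": "carry_out", "data": {"targets": [[[0,0,0],[-20,0,10],80],[[0,0,0],[-45,0,20],80],[[0,0,0],[-60,0,30],80],[[0,0,0],[-60,0,30],80],[[0,0,0],[-60,0,30],80]]}}

```text
t: 16.15
ee_pos: [472.9, -55.4, 319.3]
orientation: [-0.142, 2.628, 0.035]
ft_force: [-0.1, -0.4, 0.5]
width: 79.8
```

Run:
```python
from h import *
np.set_printoptions(precision=1,suppress=True)
o=monitor.get_obs(); print(o["t"],o["ee_pos"],o["ft_force"])
H=Tz(699,-38,0,6.3)
c0=H([[-44,0,100]])[0]
for cam,(ox,oy,W,H_,s) in {"side":(300,150,150,150,4),"top":(260,130,180,110,4.4)}.items():
    im=vision.get_image(cam)[:,:,::-1].copy(); m=vision.camera_model(cam)
    c=cv2.resize(im[oy:oy+H_,ox:ox+W],None,fx=s,fy=s,interpolation=cv2.INTER_CUBIC)
    cv2.imwrite(f"pics/13_{cam}_raw.png",c)
    for q in ("basket_grip","basket","hung_basket_mid","comb_mid","bay"):
        print(cam,q,[(w(d["point"],m),round(d["confidence"],2)) for d in place_of(q,cam)])
    draw(c,m,BASKET,Tz(*c0,6.3),s,ox,oy,(0,255,0)); cv2.imwrite(f"pics/13_{cam}.png",c)
im=vision.get_image("wrist")[:,:,::-1].copy();m=vision.camera_model("wrist"); draw(im,m,BASKET,Tz(*c0,6.3),1,0,0,(0,255,0)); cv2.imwrite("pics/13_wr.png",im)
```

```text
16.15 [472.9 -55.4 319.3] [-0.1 -0.4  0.5]
side basket_grip [(array([684.2, -35.7, 235.8]), 0.89), (array([366.9, 121.9, 136.3]), 0.83), (array([ 362.8, -140.1,  138.3]), 0.65)]
side basket [(array([660.4, -42.6,  94. ]), 0.93), (array([ 352.1, -121.7,   -0. ]), 0.91), (array([349.6, 106.6,  -2.9]), 0.79), (array([ 697.1, -209.6,  198.7]), 0.66)]
side hung_basket_mid [(array([ 698.3, -210.5,  197.9]), 0.56)]
side comb_mid [(array([662.6, 132.4, 196.2]), 0.75)]
side bay [(array([696.4, -39.4, 284.9]), 0.82)]
top basket_grip [(array([367.9, 124.4, 143.4]), 0.83), (array([675.1, -40.4, 237.9]), 0.74), (array([441.2, 424.7,   3.5]), 0.54)]
top basket [(array([660.2, -45.2,  93.2]), 0.8), (array([350.2, 107.7,  -1.2]), 0.78)]
top hung_basket_mid [(array([ 696.1, -209.6,  205.4]), 0.86)]
top comb_mid [(array([666.3, 134.7, 196.4]), 0.9)]
top bay [(array([700.3, -42.4, 284.8]), 0.8), (array([272.1, 391.5,  -1.5]), 0.32)]
```

View pics/13_side_raw.png

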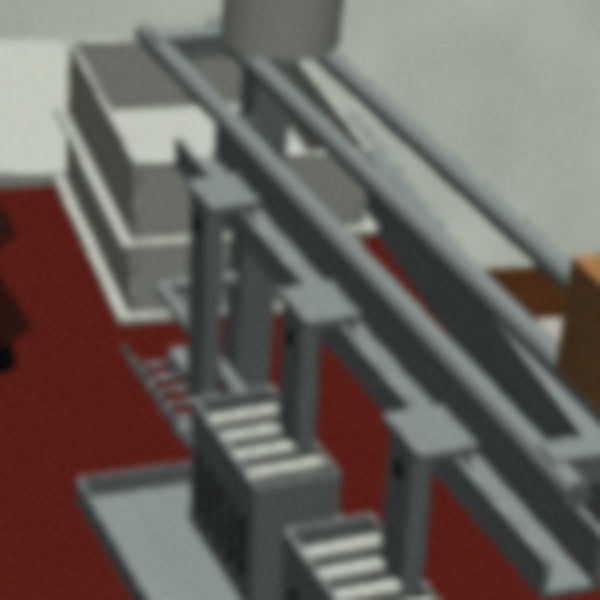

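View pics/13_top.png

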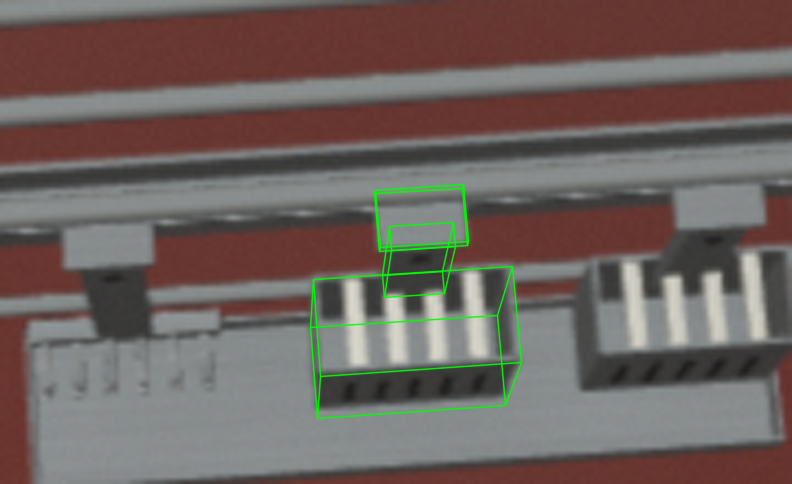

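View pics/13_wr.png

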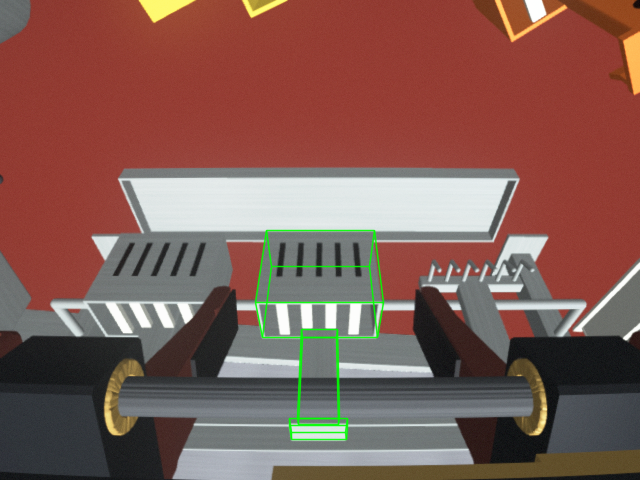

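```bash
python3 -c "
from workcell import order, monitor
print(order.close_job(), monitor.get_obs()['t'])"
```

```text
the job is handed in; nothing more can be done
the job is handed in; nothing more can be done
```

I hung the steel knife basket back on the rail between the other basket and the comb, and handed the job in. The robot's clock was about 16.5 s and the arm was clear of everything.

**How it went:**
- **Grip:** I gripped the neck with the tool leaned back 29°. My first approach at 33° ran into a joint limit and stopped 14 mm short without touching anything, so I backed off and came in again.
- **Seating:** I lifted the hook over the lip with about 8 mm to spare and lowered it in small steps. It met the rail floor at the expected height, with the force on the tool changing from -4 N to +6.5 N. I eased that off before opening the fingers.

**Last checks:**
- **Hang:** The pictures show the hook over the lip, with the rim and underside level with the other hung basket.
- **Rest of the scene:** The other basket and the comb measured within about 4 mm of where they were, which is the measuring error. I did not measure the other items again.

**Where the measurements disagreed:** the stand's own middle came out at y ≈ -41 mm, but the midpoint between the hung basket and the comb came out at y ≈ -33 mm. I aimed for y = -38, so the basket hangs about 3 mm from the first and about 5 mm from the second.

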